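# Bring the shaker round and hold its bayonet lid half-way closed

## Robot

A 7-joint arm with a two-finger parallel gripper is mounted at the origin on the work surface. World frame = base frame: x ahead of the robot, y to its left, z up, the work surface at z = 0. Lengths are in mm, angles in rad, forces in N, time in s.
With the tool pointing down it reaches from about 400 to 875 mm from the base axis. Payload 4.4 kg.
Tool frame: the origin (TCP) lies midway between the tips of the shut fingers; the grasp point (between the pads) lies 19 mm behind it; z points along the fingers, y is the direction in which the jaws open and shut (so a half turn about z gives the same grasp; the last joint's range is limited). The gripper opens to 85 mm and grips with 20 to 120 N. Pads are 22 mm wide; open, the fingers measure 114 mm over their backs; the gripper's body (76 mm by 85 mm) begins 54 mm behind the grasp point. The pads swing forward as they close: fully open they stand 13 mm farther back than shut.
Start: joints at [1.222, 0.628, 0.038, 1.517, -0.027, 0.996, -0.02], TCP at [181.407, -624.187, 231.313] pointing down, gripper open.
Joint ranges: [-3.06, 3.06], [-0.37, 2.12], [-1.25, 1.32], [0.18, 2.47], [-1.1, 4.24], [0.23, 1.98], [-2.94, 2.94]. Speed limits (rad/s): [2.57, 2.57, 3.14, 3.14, 3.14, 3.14, 3.14].

## Interface

Orientations are given as [roll, pitch, yaw] about the fixed x, y, z axes, in that order (R = Rz(yaw) Ry(pitch) Rx(roll)).
In Python, from cell import ctrl, vision gives the robot as it stands.
- The arm moves only by the tool play_rows, never from a script. Its arguments are lists of equal length, an entry for each row: "slide": the shift along the tool's x, y, z in mm, a list of three; "turn": the turn about the tool's z in rad; "fingers": the opening, from 0 (shut) to 1 (fully open). A call has 1 to 5 rows; each row is the pose to reach, as a shift and turn from the pose measured when the call began, along the tool's axes at that moment; what a row does not reach only later rows make up. A row lasts 1/8 s, in which the tool goes at most 62.5 mm and 10.7 degrees, less where a joint would pass 70% of its speed; a pose out of reach is approached as far as the arm can. A call with a gripper value outside its range is refused whole. The fingers move at their own pace and stop on an object; the grip force is fixed at half the most. Time passes only in rows, so rows that repeat a pose let the fingers close. It gives the time, the measured TCP pose, the force and the opening at its end, in the units of the state.
- ctrl.read_state(): the state, without advancing time (a new reading comes with each control period).
- vision.get_image(name): name is "scene" or "side" or "wrist"; returns (picture, depth): 400x640x3 uint8, blue, green, red; 400x640 float32, mm along the optical axis (not along the pixel's ray), 0 where there is no reading.
- vision.camera_params(name): a dict with "fx", "fy", "cx", "cy" (pixels), "dist_coeffs" ([k1, k2, p1, p2, k3] as OpenCV has them; the pictures are not rectified), "position" and "rotation" of the camera in the world. Camera axes: x right, y up, looking along -z (the intrinsics and any distortion apply to the point x, -y, -z); pixel columns grow to the right and rows downward; lengths in mm; the calibration is good to about 2 mm. A picture is of the moment at which its call begins: read the wrist's pose just before it. camera_params takes no time and is no camera call; for the wrist camera it gives the pose at the moment of the call.
- ctrl.finish_job(): hands the job in, once; it reports no verdict.
The state is a dict: "clock": time; "qpos": joint angles; "qd": joint speeds; "tau": joint torques, N m; "eef_pos": TCP position; "tool_rot": TCP orientation; "force": force on the tool from outside, world axes, zero at the start; "torque": the same for the moment, N m; "width": finger opening in mm.
Only numpy, scipy, OpenCV 4.12 (cv2) and the standard library are available. Lean on these libraries where they do the work, as an engineer would, in place of code of your own. Each camera call takes 0.05 s, during which the arm holds its last target.

## Task

Turn the lazy susan (its blue knob is the handle) anticlockwise, seen from above, until it clicks into its detent with the shaker at the red pointer of the foot; the jug and the bowl ride along on it, upright. Then take the shaker's lid from the shelf, set its lugs down through the notches of the shaker's mouth (at the white marks) until the cap rests on the rim, and turn it clockwise until the grip bar points at the red half-way marks, never on into the lock at the black marks. Finish while still gripping the lid at the red marks, pushed home and still, with the lazy susan still in its detent; leave the tongs and the aluminium box alone.

Things in the scene. Friction and masses are not known exactly. Their poses are not given: they have to be found in the camera images.
- susan (a joint): Angle of the lazy susan (rad) on its foot; 0 = in its detent. Starts between -1.2 and -0.7, grows when turned anticlockwise seen from above; stops at -1.6 and 0.5. Within 0.08 rad of 0 a sprung roller pulls it to 0 when let go. At the knob it resists with about 1 N, and about 5 N over the bump 0.3 to 0.15 rad before the detent; the detent holds about 0.5 Nm.
- susan_center (a point): Centre of the lazy susan's white plastic disc (320 mm across), on its top face, on the vertical turning axis, 32 mm above the shelf; its axes turn with the disc. The shaker's axis lies 85 mm from it in its -x direction; a red dash on the disc's rim lies beyond the shaker.
- pointer_tip (a point): Outer end, top edge, of the red plastic tab (22 mm wide, 10 mm high) that sticks out from under the disc, fixed to the foot, 195 mm from the turning axis. In the detent the shaker and the red dash lie on the line from the turning axis to this tab.
- turn_knob (a point): Upright round blue knob on the disc, 19 mm thick (22 to 24 mm at its ends), 45 mm high, 135 mm from the turning axis, 1.5 rad anticlockwise (seen from above) of the shaker. This point is on its axis, 25 mm above the disc, the height to grip; knob top 77 mm above the shelf. It moves with the disc.
- shaker_mouth (a point): Centre of the mouth of the open stainless shaker, level with its rim, 142 mm above the shelf; z up. The rim is 5 mm thick, its round opening 59 mm across, with two notches 18 mm wide that reach out to 76 mm across, at this frame's +x and -x (white marks). Red marks lie 45 degrees clockwise (seen from above) of the white ones, black marks 90 degrees.
- shaker_foot (a point): Foot of the shaker: 84 mm across at the top, 110 mm high, fixed in a ring on the lazy susan, turns with it. This point is the centre of its foot, axes as shaker_mouth. Under its rim the lid can turn only clockwise, from the white marks to a hard stop at the black; from about 60 degrees on, sprung catches resist and click it into the lock.
- lid_grip (a point): Centre of the black grip bar on the loose lid. Bar: 56 mm long along this frame's x, 16 mm thick along y, 32 mm high; z up. Its foot, on the top face of the cap, is 16 mm below this point. With the lid home in the shaker this point is 20 mm above shaker_mouth, on its axis; turned under the rim the lid has about 3 mm of up-and-down play.
- lid: Stainless lid, about 140 g, standing on its plug on the shelf; origin at the centre of the plug's underside, 33 mm below lid_grip, same axes. Plug 55 mm across, 13 mm high; above it the cap, 70 mm across, 4 mm thick. Two lugs (10 mm wide, 5 mm thick, at the plug's foot) reach out to 68 mm across at +x and -x, under the bar's ends and white dots. Alike turned half round.
- jug: Blue ceramic jug, 62 mm wide (with handle 79 mm) and 70 mm high, loose on the disc on the side away from the shaker; origin at the centre of its foot. It rides along.
- bowl: Glass bowl, 96 mm wide, 42 mm high, loose on the disc; origin at the centre of its foot. It rides along.
- tongs: Red kitchen tongs, 230 mm long, 12 mm thick, lying on the shelf; origin at mid-length, on the shelf. Leave alone.
- tin: Closed aluminium box with hinged lid, 150 x 130 mm and about 71 mm high plus a small knob, fixed on the shelf; origin at the centre of its underside. Leave alone.
There are look-alikes about, which are no part of the job. What is shaped like the lid but orange or pink is not meant.

How it is judged:
By the outcome, as a careful person would: the job done as asked, in the order asked, and still so for the second after the job is handed in, while the arm keeps its last pose, push and grip.
It also fails if it takes over 72 s, if anything falls off the work surface, if the arm or the gripper's body presses on something with over 40 N, if the wrist force passes 120 N, or if a joint passes its speed limit or range.

## Working session

There is one attempt and no reset: what is moved stays moved. The work goes in short steps, Python scripts to look and compute and a tool call to move; the robot and the scene stay as the last step left them, time stands still between calls to the robot, and variables do not carry over. Pictures are saved under pics/ and viewed, and the job is handed in when it is done.

Besides the shell and the picture viewer there is one more tool, called after "Emit:" as name(argument=value, ...), one argument or row to a line, values as JSON. play_rows: Moves the arm, as the interface text tells. Its arguments: {"type":"object","properties":{"slide":{"type":"array"},"turn":{"type":"array"},"fingers":{"type":"array"}},"required":["slide","turn","fingers"]}

```bash
ls; mkdir -p pics; cat > h.py <<'E'
import numpy as np, cv2
from cell import ctrl, vision
def snap(name,fn=None):
    p=vision.camera_params(name); im,d=vision.get_image(name)
    if fn: cv2.imwrite('pics/'+fn,im)
    return p,im,d
def K(p): return np.array([[p['fx'],0,p['cx']],[0,p['fy'],p['cy']],[0,0,1.]])
def ray(p,uv):
    n=cv2.undistortPoints(np.array(uv,float).reshape(-1,1,2),K(p),np.array(p['dist_coeffs'],float)).reshape(-1,2)
    d=np.c_[n[:,0],-n[:,1],-np.ones(len(n))]
    return np.array(p['position'],float), d@np.array(p['rotation'],float).T
def plane(p,uv,z):
    o,d=ray(p,uv); return o+d*((z-o[2])/d[:,2])[:,None]
def pt(p,uv,dep):
    o,d=ray(p,uv); return o+d*np.array(dep).reshape(-1,1)
def proj(p,X):
    R=np.array(p['rotation'],float); c=(np.atleast_2d(X)-np.array(p['position']))@R
    c=c*[1,-1,-1]; return cv2.projectPoints(c.reshape(-1,1,3),np.zeros(3),np.zeros(3),K(p),np.array(p['dist_coeffs'],float))[0].reshape(-1,2)
E
python3 - <<'E'
from h import *
s=ctrl.read_state(); print(s)
for n in ['scene','side','wrist']:
    p,im,d=snap(n,n+'0.png'); print(n,p); np.savez('pics/%s0.npz'%n,im=im,d=d,p=p)
E
```

```text
pics
{'clock': 0.0, 'qpos': array([ 1.22216503,  0.62935127,  0.03840708,  1.51838763, -0.0269815 ,
        0.996304  , -0.01997878]), 'qd': array([ 0.00071823, -0.00114155, -0.00074342,  0.00113232, -0.00087701,
       -0.00142443,  0.00153654]), 'tau': array([-3.14578610e-04, -5.63407123e+01,  1.22624215e+00, -1.93448067e+01,
        1.10369897e-02,  1.04994662e-02,  4.21166291e-06]), 'eef_pos': array([ 181.26234724, -623.54904289,  230.37885269]), 'tool_rot': array([-3.13965956e+00,  2.12709370e-05,  2.82890373e-01]), 'force': array([-0.16803611, -0.47878267, -0.07013239]), 'torque': array([0.00306507, 0.01928493, 0.01793937]), 'width': 85.09355410242253}
scene {'fx': 408.4354168765377, 'fy': 408.4354168765377, 'cx': 323.8175880522589, 'cy': 198.33779101405602, 'dist_coeffs': array([-0.09708604,  0.        ,  0.        ,  0.        ,  0.        ]), 'position': array([1052.38289839, 1001.79301811,  882.46231666]), 'rotation': array([ 0.98594027, -0.01680286,  2.67700968])}
side {'fx': 371.152613050665, 'fy': 371.152613050665, 'cx': 316.4654774351696, 'cy': 201.98850410133687, 'dist_coeffs': array([-0.07854961,  0.        ,  0.        ,  0.        ,  0.        ]), 'position': array([ 127.33052938,  678.25145129, 1071.60904132]), 'rotation': array([ 0.69923425,  0.00993669, -2.65534803])}
wrist {'fx': 337.1996783826125, 'fy': 337.1996783826125, 'cx': 320.70464684618594, 'cy': 201.47383916836003, 'dist_coeffs': array([-0.0134205,  0.       ,  0.       ,  0.       ,  0.       ]), 'position': array([ 251.24509424, -605.05592664,  373.45489268]), 'rotation': array([-0.28932398,  0.0018964 , -1.28774844])}
```

```bash
cat >> h.py <<'E'
from scipy.spatial.transform import Rotation as Ro
_cp=vision.camera_params
def _f(n):
    p=dict(_cp(n)); p['rotation']=Ro.from_euler('xyz',p['rotation']).as_matrix(); return p
class V:
    camera_params=staticmethod(_f); get_image=staticmethod(vision.get_image)
vision=V
def load(n):
    z=np.load('pics/%s.npz'%n,allow_pickle=True); p=z['p'].item()
    if np.ndim(p['rotation'])==1: p['rotation']=Ro.from_euler('xyz',p['rotation']).as_matrix()
    return p,z['im'],z['d']
E
```

```text
(no output)
```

View pics/scene0.png

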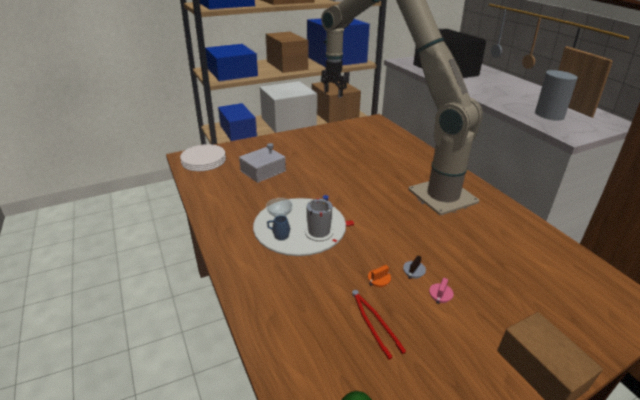

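View pics/side0.png

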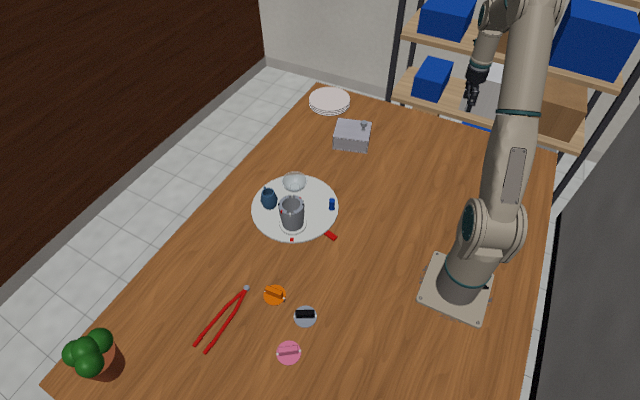

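View pics/wrist0.png

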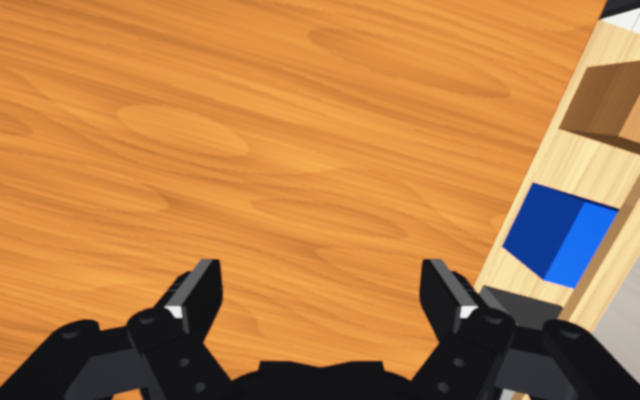

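Scene: disc around (300,225), shaker (319,218), blue knob (324,199), pointer (347,223). Lid candidates: orange (380,276), steel with black bar (414,267), pink (441,292). Side: orange (274,294), steel (305,316), pink (288,352). The steel/black one fits; the others are decoys.

```bash
python3 - <<'E'
from h import *
def circ(P):
    A=np.c_[2*P[:,:2],np.ones(len(P))]; s=np.linalg.lstsq(A,(P[:,:2]**2).sum(1),rcond=None)[0]
    return s[:2],np.sqrt(s[2]+s[0]**2+s[1]**2)
for n,box,lb in [('scene0',(245,190,365,260),0),('side0',(235,165,350,250),0)]:
    p,im,d=load(n); hsv=cv2.cvtColor(im,cv2.COLOR_BGR2HSV)
    m=((hsv[...,1]<60)&(hsv[...,2]>110)).astype(np.uint8)*255
    b=np.zeros_like(m); x0,y0,x1,y1=box; b[y0:y1,x0:x1]=255; m&=b
    cs,_=cv2.findContours(m,cv2.RETR_EXTERNAL,cv2.CHAIN_APPROX_NONE); c=max(cs,key=cv2.contourArea)
    h=cv2.convexHull(c).reshape(-1,2); P=plane(p,h,32)
    for k in range(6):
        cc,r=circ(P); e=np.linalg.norm(P[:,:2]-cc,axis=1)-r; 
        P=P[abs(e)<max(3,1.5*e.std())]
    print(n,'disc',cc,r,len(P))
    # colors
    for nm,mm in [('red',((hsv[...,0]<6)|(hsv[...,0]>174))&(hsv[...,1]>130)&(hsv[...,2]>50)),('blue',(hsv[...,0]>108)&(hsv[...,0]<125)&(hsv[...,1]>140)&(hsv[...,2]>60))]:
        mm=(mm*255).astype(np.uint8); mm[:y0]=0; mm[y1+5:]=0; mm[:,:x0]=0; mm[:,x1+5:]=0
        k,l,st,ce=cv2.connectedComponentsWithStats(mm)
        for i in range(1,k):
            if st[i,4]>2: print(nm,st[i],ce[i].round(1),plane(p,ce[i],32).round(),plane(p,ce[i],57).round())
    a,bx={'scene0':((370,245,470,310),6),'side0':((255,275,330,375),6)}[n]
    cv2.imwrite('pics/z_%s.png'%n,cv2.resize(im[a[1]:a[3],a[0]:a[2]],None,fx=5,fy=5,interpolation=cv2.INTER_CUBIC))
    cv2.imwrite('pics/y_%s.png'%n,cv2.resize(im[y0-10:y1+10,x0-10:x1+10],None,fx=5,fy=5,interpolation=cv2.INTER_CUBIC))
E
```

```text
scene0 disc [612.69883005 -31.85059693] 158.6711236771396 26
red [346 221   8   5  34] [349.3 222.8] [[453.  35.  32.]] [[470.  63.  57.]]
red [333 240   3   1   3] [334. 240.] [[545.  95.  32.]] [[559. 121.  57.]]
blue [324 196   3   3   7] [325.1 196.7] [[ 454. -148.   32.]] [[ 472. -114.   57.]]
side0 disc [607.89934971 -36.88655638] 159.86553222277794 32
red [280 210   2   4   5] [280.8 211.4] [[638.   8.  32.]] [[626.  24.  57.]]
red [324 230  13  11  66] [330.3 235. ] [[434.  18.  32.]] [[427.  34.  57.]]
red [290 238   3   3   9] [291. 239.] [[545.  94.  32.]] [[535. 108.  57.]]
blue [329 199   6  11  44] [331.5 204.2] [[ 491. -106.   32.]] [[483. -87.  57.]]
```

View pics/z_side0.png

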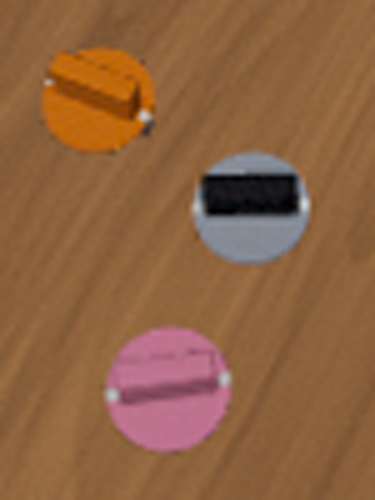

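View pics/y_side0.png

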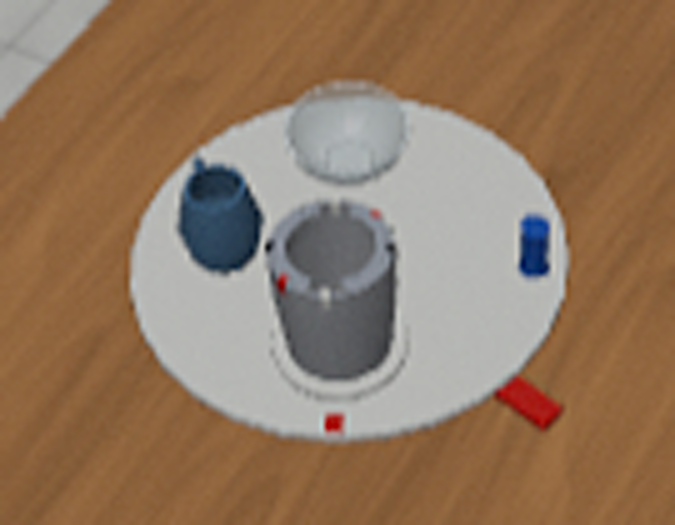

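View pics/y_scene0.png

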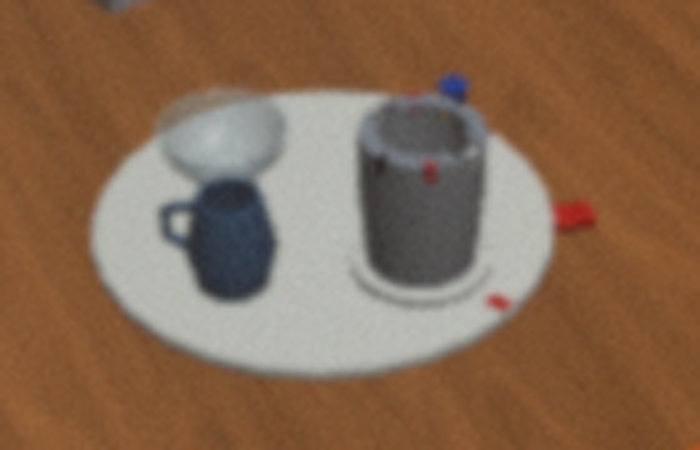

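```bash
python3 - <<'E'
from h import *
p,im,d=load('side0'); q,im2,d2=load('scene0')
print('bowl mid z53',plane(p,[[294,180]],53),plane(q,[[278,209]],53))
print('tin z71',plane(p,[[352,130]],71),plane(q,[[263,160]],71))
k=5
print('lid cap z17',plane(p,[[255+251/k,275+207/k]],17),plane(q,[[414.5,269]],17))
print('lid dots z17',plane(p,[[255+197/k,275+207/k],[255+303/k,275+204/k]],17))
print('dash',plane(p,[[291.2,238.8]],32),'ptr corners',plane(p,[[225+544/k,155+428/k],[225+563/k,155+408/k]],20), 'scene tip',plane(q,[[235+594/k,180+215/k]],20))
for px in [(250,163)]: print(d[163,295],d[201,331])
o=pt(p,[[305,317],[331,203],[291,210]],[d[317,305],d[203,331],d[210,291]]);print(o)
E
```

```text
bowl mid z53 [[ 662.7569324  -131.34597053   53.        ]] [[ 655.67498656 -119.92175901   53.        ]]
tin z71 [[ 581.72569876 -481.17587442   71.        ]] [[ 591.30749379 -456.09958998   71.        ]]
lid cap z17 [[373.45862318 306.5718688   17.        ]] [[377.40165845 310.70893162  17.        ]]
lid dots z17 [[401.84876595 321.51149542  17.        ]
 [347.00222526 290.58374612  17.        ]]
dash [[544.9123419   93.34216445  32.        ]] ptr corners [[417.14807662  25.9718839   20.        ]
 [412.85828481   5.12801566  20.        ]] scene tip [[430.65173889  28.87753809  20.        ]]
1548.3987 1306.4767
[[370.13889727 312.91019611  29.61734881]
 [483.33044872 -83.62555337  66.85021155]
 [593.39347062   7.77453277  65.34699134]]
```

```bash
cat >> h.py <<'E'
def go(x,y,z,yaw):
    s=ctrl.read_state(); R=Ro.from_euler('xyz',s['tool_rot']).as_matrix()
    t=R.T@(np.array([x,y,z])-s['eef_pos']); a=-(yaw-s['tool_rot'][2]); a=(a+np.pi)%(2*np.pi)-np.pi
    print('slide',t.round(1),'turn',round(a,3),'| pos',s['eef_pos'].round(1),'rpy',s['tool_rot'].round(3),'q',s['qpos'].round(2),'F',s['force'].round(1),'w',round(s['width'],1),'t',round(s['clock'],2))
E
python3 -c "
from h import *
go(485,-87,200,.4)"
```

```text
slide [ 441.4 -430.6   31.2] turn -0.117 | pos [ 181.3 -623.7  230.6] rpy [-3.14   0.     0.283] q [ 1.22  0.63  0.04  1.52 -0.03  1.   -0.02] F [0.  0.7 0. ] w 85.6 t 0.15
```

Emit:
play_rows(
  slide=[
    [44,-43,2],
    [88,-86,5],
    [132,-129,8],
    [176,-172,11],
    [220,-215,14],
  ],
  turn=[0,0,-0.03,-0.06,-0.06],
  fingers=[1,1,1,1,1],
)

```text
clock: 0.78
eef_pos: [333.4, -354.1, 216.8]
tool_rot: [-3.14, -0.0, 0.343]
force: [1.6, -1.1, 0.1]
width: 85.4
```

```bash
python3 -c "
from h import *
go(485,-87,200,.4)"
```

```text
slide [ 232.6 -200.5   17.2] turn -0.057 | pos [ 333.4 -354.1  216.8] rpy [-3.14  -0.     0.343] q [ 0.75  0.42  0.01  1.98 -0.01  0.75 -0.46] F [ 1.6 -1.1  0.1] w 85.4 t 0.78
```

Emit:
play_rows(
  slide=[
    [47,-40,4],
    [94,-80,8],
    [141,-120,12],
    [188,-160,16],
    [232,-200,17],
  ],
  turn=[0,-0.02,-0.04,-0.057,-0.057],
  fingers=[1,1,1,1,1],
)

```text
clock: 1.4
eef_pos: [485.4, -85.7, 200.0]
tool_rot: [-3.14, -0.0, 0.4]
force: [0.8, -0.6, -0.3]
width: 85.6
```

```bash
python3 -c "
from h import *
go(485,-87,200,.4)
p,im,d=snap('wrist','w1.png'); np.savez('pics/w1.npz',p=p,im=im,d=d)"
```

```text
slide [-0.8  1.  -0. ] turn 0.0 | pos [485.4 -85.7 200. ] rpy [-3.14 -0.    0.4 ] q [ 0.14  0.45 -0.03  1.98  0.02  0.71 -1.07] F [ 0.8 -0.6 -0.3] w 85.6 t 1.4
```

View pics/w1.png

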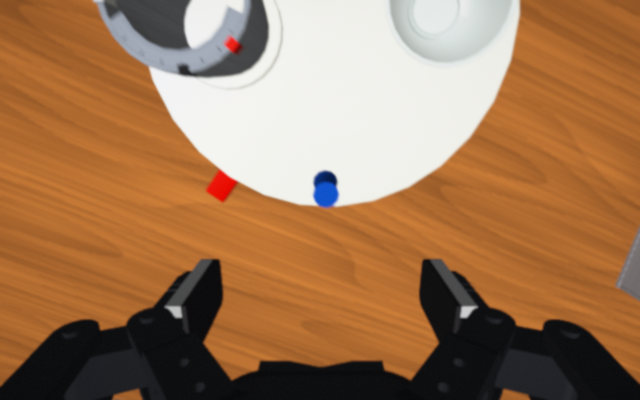

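The wrist view shows the blue knob top at (326,194), the red pointer at (222,186), part of the mouth top left and the bowl top right.

```bash
python3 - <<'E'
from h import *
p,im,d=load('w1'); hsv=cv2.cvtColor(im,cv2.COLOR_BGR2HSV)
m=((hsv[...,0]>100)&(hsv[...,0]<125)&(hsv[...,1]>150)&(hsv[...,2]>150)).astype(np.uint8)
k,l,st,ce=cv2.connectedComponentsWithStats(m); i=1+st[1:,4].argmax(); print(st[i],ce[i],plane(p,ce[i],77), d[194,326], pt(p,[[326,194]],[d[194,326]]))
m=((hsv[...,1]<40)&(hsv[...,2]>150)).astype(np.uint8)
cs,_=cv2.findContours(m,cv2.RETR_EXTERNAL,cv2.CHAIN_APPROX_NONE); c=max(cs,key=cv2.contourArea).reshape(-1,2)
P=plane(p,c,32)[:,:2]; r=np.linalg.norm(P-[610,-34],axis=1); P=P[abs(r-160)<8]
from scipy.optimize import least_squares
f=least_squares(lambda a:np.linalg.norm(P-a[:2],axis=1)-a[2],[610,-34,160],loss='soft_l1'); print(f.x,len(P))
f=least_squares(lambda a:np.linalg.norm(P-a[:2],axis=1)-160,[610,-34],loss='soft_l1'); print(f.x)
m=((hsv[...,0]<6)|(hsv[...,0]>174))&(hsv[...,1]>180)&(hsv[...,2]>100); m=m.astype(np.uint8); m[:150]=0;m[215:]=0;m[:,:195]=0;m[:,245:]=0
c=max(cv2.findContours(m,0,1)[0],key=cv2.contourArea); b=cv2.boxPoints(cv2.minAreaRect(c)); print(b,plane(p,b,20)[:,:2])
E
```

```text
[314 182  24  25 457] [325.404814  193.6083151] [[487.18325969 -90.50641104  77.        ]] 275.7593 [[487.0417909  -91.09781489  76.89285254]]
[612.3444447  -39.2143935  158.50033319] 543
[613.78085292 -38.00664016]
[[205.46153 190.3077 ]
 [218.99998 169.99998]
 [236.76921 181.84615]
 [223.23076 202.15385]] [[429.93323238  13.58720937]
 [454.68020568   7.54499525]
 [450.21748965 -12.27112192]
 [425.14349138  -6.53032569]]
```

```bash
python3 -c "
from h import *
go(487,-91,40,.4)"
```

```text
slide [ -9.8  13.5 160. ] turn 0.012 | pos [489.9 -76.  200.1] rpy [-3.137 -0.007  0.412] q [ 0.13  0.45 -0.04  1.98  0.01  0.71 -1.07] F [4.2 6.6 0.1] w 85.2 t 1.45
```

Emit:
play_rows(
  slide=[
    [-10,13.5,0],
    [-10,13.5,0],
  ],
  turn=[0.012,0.012],
  fingers=[1,1],
)

```text
clock: 1.7
eef_pos: [485.3, -94.1, 199.8]
tool_rot: [-3.137, -0.006, 0.397]
force: [-1.6, 0.0, -0.4]
width: 85.2
```

```bash
python3 - <<'E'
from h import *
go(487,-91,40,.4)
p,im,d=snap('wrist'); hsv=cv2.cvtColor(im,cv2.COLOR_BGR2HSV)
m=((hsv[...,0]>100)&(hsv[...,0]<125)&(hsv[...,1]>150)&(hsv[...,2]>150)).astype(np.uint8)
k,l,st,ce=cv2.connectedComponentsWithStats(m); i=1+st[1:,4].argmax(); print(st[i],ce[i],plane(p,ce[i],77))
go(487,-91,40,.4)
E
```

```text
slide [  1.8  -1.4 159.8] turn -0.003 | pos [485.3 -94.1 199.8] rpy [-3.137 -0.006  0.397] q [ 0.16  0.45 -0.03  1.98  0.01  0.71 -1.05] F [-1.6  0.  -0.4] w 85.2 t 1.7
[306 180  24  25 473] [317.57928118 191.89852008] [[486.51153457 -91.70635248  77.        ]]
slide [  1.9  -1.5 159.9] turn -0.004 | pos [485.2 -94.2 199.9] rpy [-3.137 -0.006  0.396] q [ 0.16  0.45 -0.03  1.98  0.01  0.71 -1.05] F [ 1.1  0.  -0.3] w 85.4 t 1.75
```

Knob at (487,-92). Descend and grip.

Emit:
play_rows(
  slide=[
    [1.5,-2,50],
    [1.5,-2,100],
    [1.5,-2,140],
    [1.5,-2,160],
    [1.5,-2,160],
  ],
  turn=[0,0,0,0,0],
  fingers=[1,1,1,1,1],
)

```text
clock: 2.38
eef_pos: [484.8, -91.9, 38.7]
tool_rot: [-3.135, -0.003, 0.394]
force: [0.8, -0.7, 0.3]
width: 85.5
```

Emit:
play_rows(
  slide=[
    [0,0,0],
    [0,0,0],
    [0,0,0],
    [0,0,0],
    [0,0,0],
  ],
  turn=[0,0,0,0,0],
  fingers=[0,0,0,0,0],
)

```text
clock: 3.0
eef_pos: [485.2, -92.0, 39.5]
tool_rot: [-3.136, -0.004, 0.394]
force: [-1.2, 0.4, 5.6]
width: 17.6
```

```bash
python3 - <<'E'
from h import *
go(487,-91,40,.4)
p,im,d=snap('wrist','w2.png')
p,im,d=snap('side'); cv2.imwrite('pics/s2.png',cv2.resize(im[140:270,200:400],None,fx=4,fy=4))
E
```

```text
slide [ 2.1 -0.3 -0.5] turn -0.006 | pos [485.2 -92.   39.5] rpy [-3.136 -0.004  0.394] q [ 0.15  0.73 -0.02  2.09  0.03  0.32 -1.07] F [-1.2  0.4  5.6] w 17.6 t 3.0
```

View pics/w2.png

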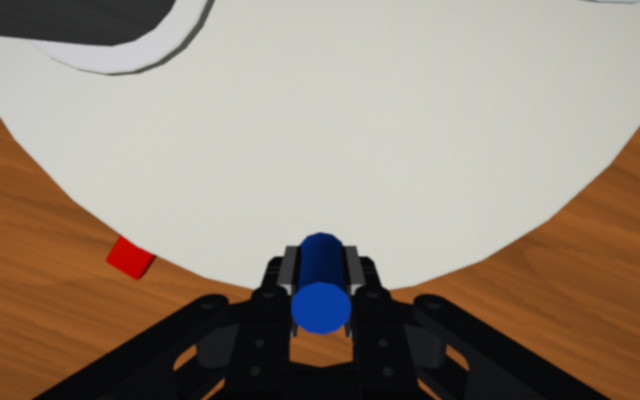

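View pics/s2.png

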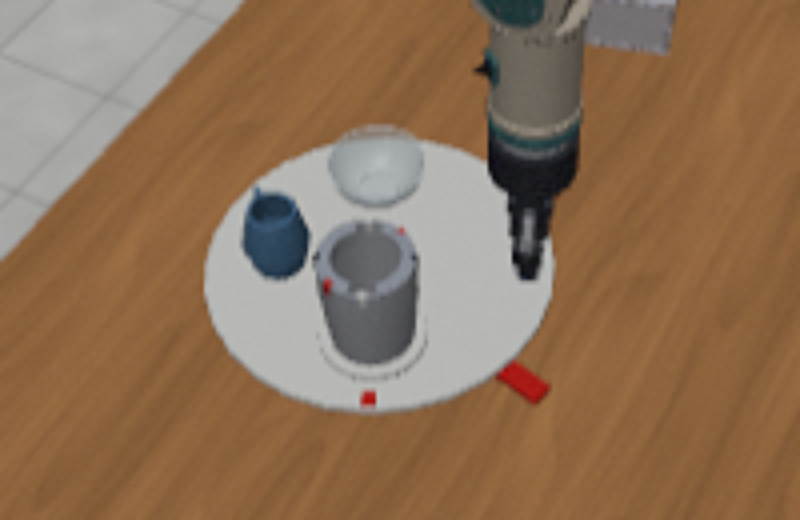

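Emit:
play_rows(
  slide=[
    [0.1,4,0],
    [0.6,12,0],
    [1.5,20.2,0],
    [2.7,26.8,0],
    [4.2,33.4,0],
  ],
  turn=[-0.03,-0.09,-0.15,-0.2,-0.25],
  fingers=[0,0,0,0,0],
)

```text
clock: 3.72
eef_pos: [502.1, -121.7, 39.5]
tool_rot: [-3.138, -0.005, 0.647]
force: [-0.5, 1.2, 1.4]
width: 17.8
```

Emit:
play_rows(
  slide=[
    [0.2,6.7,0],
    [0.7,13.5,0],
    [1.5,20.2,0],
    [2.7,26.8,0],
    [2.7,26.8,0],
  ],
  turn=[-0.05,-0.1,-0.15,-0.2,-0.2],
  fingers=[0,0,0,0,0],
)

```text
clock: 4.35
eef_pos: [521.0, -142.1, 39.5]
tool_rot: [-3.14, -0.006, 0.846]
force: [0.3, 0.2, 0.9]
width: 17.8
```

```bash
cat > sus.py <<'E'
from h import *
import sys
s=ctrl.read_state(); e=s['eef_pos']; print(np.hypot(e[0]-613,e[1]+38), np.degrees(np.arctan2(e[1]+38,e[0]-613))%360, s['tool_rot'][2], s['force'].round(1),s['torque'].round(2))
p,im,d=snap('side'); cv2.imwrite('pics/%s.png'%sys.argv[1],cv2.resize(im[140:270,200:400],None,fx=4,fy=4))
E
python3 sus.py s3
```

```text
138.9068313158286 228.52348270273956 0.846343553573067 [0.3 0.2 0.9] [-0.14 -0.05  0.04]
```

View pics/s3.png

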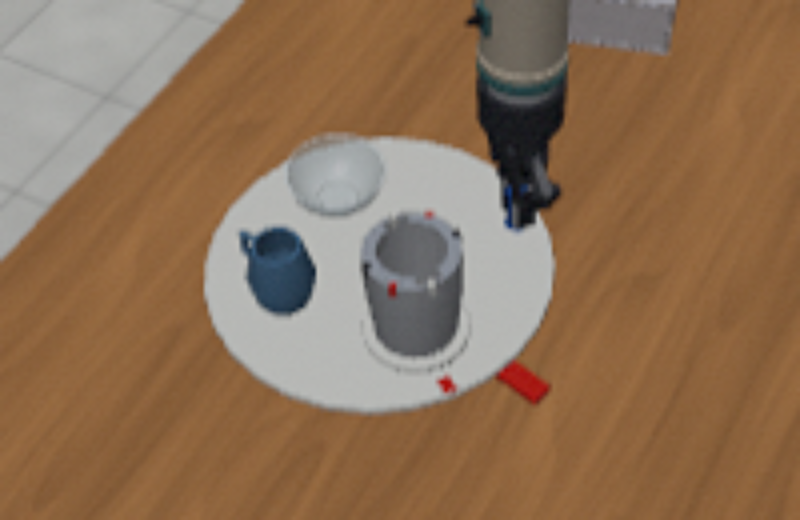

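Emit:
play_rows(
  slide=[
    [0.2,6,0],
    [0.7,13,0],
    [1.4,19,0],
    [2.4,25,0],
    [3.2,29,0],
  ],
  turn=[-0.045,-0.095,-0.14,-0.185,-0.215],
  fingers=[0,0,0,0,0],
)

```text
clock: 5.03
eef_pos: [544.6, -158.8, 39.5]
tool_rot: [-3.14, -0.006, 1.063]
force: [-2.7, 1.0, 4.4]
width: 18.0
```

Emit:
play_rows(
  slide=[
    [0.2,6,0],
    [0.4,10,0],
    [0.7,14,0],
    [1.2,18,0],
    [1.2,18,0],
  ],
  turn=[-0.045,-0.075,-0.105,-0.135,-0.135],
  fingers=[0,0,0,0,0],
)

```text
clock: 5.65
eef_pos: [562.1, -167.0, 39.6]
tool_rot: [3.14, -0.007, 1.199]
force: [2.1, -1.9, 0.4]
width: 18.3
```

```bash
python3 sus.py s4
```

```text
138.66658672679685 248.45456358581743 1.198623303537866 [ 2.1 -1.9  0.4] [-0.25 -0.2   0.12]
```

View pics/s4.png

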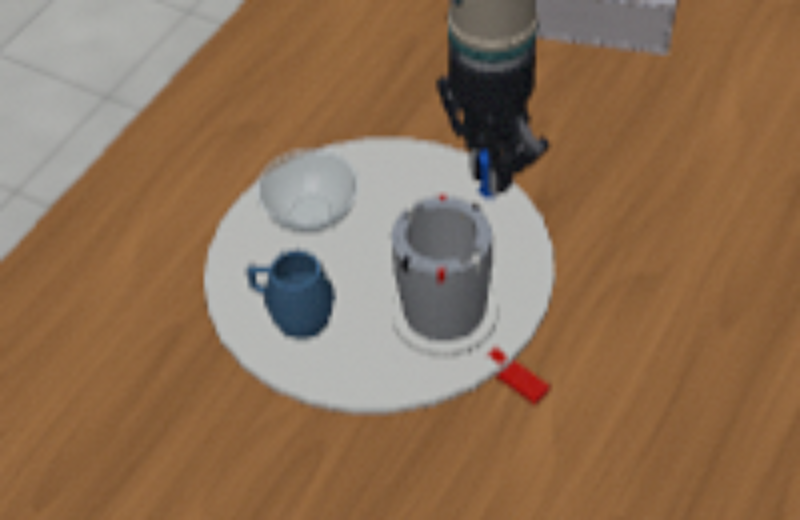

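```bash
cat > ang.py <<'E'
from h import *
p,im,d=snap('side'); hsv=cv2.cvtColor(im,cv2.COLOR_BGR2HSV)
m=(((hsv[...,0]<6)|(hsv[...,0]>174))&(hsv[...,1]>130)&(hsv[...,2]>50)).astype(np.uint8)*255; m[:223]=0; m[246:]=0; m[:,:285]=0; m[:,345:]=0
k,l,st,ce=cv2.connectedComponentsWithStats(m)
for i in range(1,k):
    if st[i,4]>2:
        ys,xs=np.where(l==i); print(st[i],ce[i].round(1)); 
        for z in (32,20,10): 
            v=plane(p,ce[i],z)[0]; print(z,v.round(1),np.degrees(np.arctan2(v[1]+37,v[0]-610)).round(1))
ys,xs=np.where(l>0); print(cv2.fitLine(np.c_[xs,ys].astype(np.float32),cv2.DIST_L2,0,.01,.01).ravel())
E
python3 ang.py
```

```text
[322 227   4   4  11] [323.8 228.5]
32 [466.7   4.   32. ] 164.0
20 [470.6  -3.8  20. ] 166.6
10 [473.9 -10.3  10. ] 168.9
[324 230  13  11  67] [330.4 235.1]
32 [434.3  18.4  32. ] 162.5
20 [437.8  10.8  20. ] 164.5
10 [440.8   4.5  10. ] 166.2
[  0.7622115   0.647328  329.43588   234.1282   ]
```

Emit:
play_rows(
  slide=[
    [0,2,0],
    [0,3,0],
    [0,3,0],
  ],
  turn=[-0.015,-0.02,-0.02],
  fingers=[0,0,0],
)

```text
clock: 6.12
eef_pos: [564.5, -167.9, 39.5]
tool_rot: [3.14, -0.007, 1.218]
force: [1.9, 0.3, 1.1]
width: 18.2
```

```bash
python3 ang.py; python3 -c "
from h import *
go(562,-167,39,1.2)"
```

```text
[323 227   4   3   9] [324.3 227.9]
32 [466.2   1.   32. ] 165.2
20 [470.1  -6.8  20. ] 167.8
10 [473.4 -13.3  10. ] 170.2
[324 230  13  11  68] [330.4 235. ]
32 [434.4  18.2  32. ] 162.5
20 [437.9  10.6  20. ] 164.5
10 [440.9   4.3  10. ] 166.3
[  0.73624873   0.676711   329.64935    234.16884   ]
slide [-0.  -2.6  0.5] turn 0.018 | pos [ 564.5 -167.9   39.5] rpy [ 3.14  -0.007  1.218] q [ 0.41  0.82 -0.26  1.83  0.36  0.54 -0.43] F [1.6 0.2 1.8] w 17.8 t 6.17
```

Within the detent's capture; release.

Emit:
play_rows(
  slide=[
    [0,0,0],
    [0,0,0],
    [0,0,0],
    [0,0,0],
    [0,0,0],
  ],
  turn=[0,0,0,0,0],
  fingers=[0.5,1,1,1,1],
)

```text
clock: 6.8
eef_pos: [564.5, -167.9, 39.5]
tool_rot: [3.14, -0.007, 1.218]
force: [-0.5, 0.5, -0.9]
width: 85.8
```

Emit:
play_rows(
  slide=[
    [0,0,-40],
    [0,0,-90],
    [0,0,-140],
    [0,0,-190],
    [0,0,-210],
  ],
  turn=[0,0,0,0,0],
  fingers=[1,1,1,1,1],
)

```text
clock: 7.42
eef_pos: [565.2, -169.2, 253.0]
tool_rot: [3.135, -0.007, 1.218]
force: [0.1, -0.1, 0.5]
width: 85.5
```

```bash
python3 ang.py; python3 sus.py s5; python3 -c "
from h import *
go(374,308,230,1.2)"
```

```text
[324 226   4   3   8] [325.2 227. ]
32 [465.1  -3.8  32. ] 167.1
20 [469.  -11.7  20. ] 169.8
10 [472.3 -18.3  10. ] 172.3
[324 230  13  11  68] [330.3 235. ]
32 [434.6  18.5  32. ] 162.5
20 [438.1  10.8  20. ] 164.4
10 [441.1   4.5  10. ] 166.2
[  0.7024287    0.71175414 329.73685    234.1842    ]
139.60016462014104 250.28871254824392 1.2180243566597202 [1.1 0.3 1.1] [-0.03 -0.03 -0.  ]
slide [ 381.7 -344.7   22.6] turn 0.018 | pos [ 565.3 -169.4  252.2] rpy [ 3.135 -0.007  1.218] q [ 0.49  0.54 -0.38  1.66  0.23  0.98 -0.32] F [-0.  -0.7 -0.3] w 85.2 t 7.53
```

View pics/s5.png

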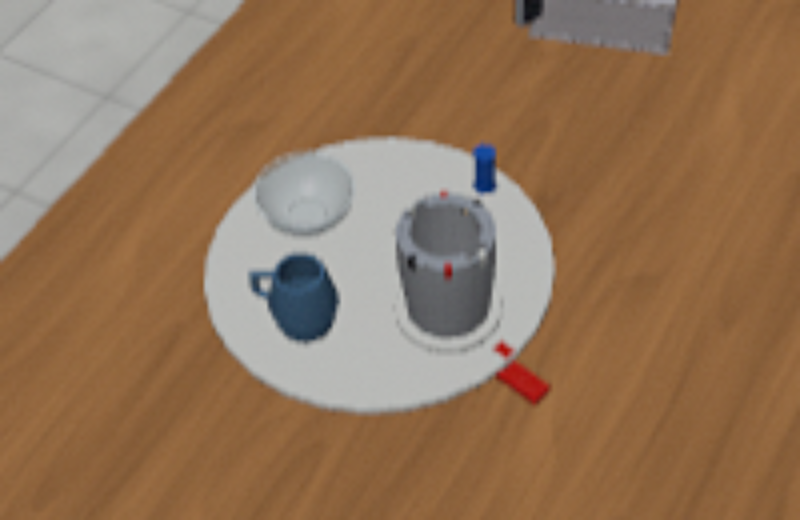

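```bash
python3 -c "
from h import *
go(530,-19,270,1.2)"
```

```text
slide [129.  -85.  -17.4] turn 0.018 | pos [ 565.3 -169.4  252.2] rpy [ 3.135 -0.007  1.218] q [ 0.49  0.54 -0.38  1.66  0.23  0.98 -0.32] F [-0.  -0.7 -0.3] w 85.2 t 7.53
```

Emit:
play_rows(
  slide=[
    [40,-26,-17],
    [85,-56,-17],
    [129,-85,-17],
    [129,-85,-17],
    [129,-85,-17],
  ],
  turn=[0,0,0,0,0],
  fingers=[1,1,1,1,1],
)

```text
clock: 8.15
eef_pos: [529.5, -19.6, 268.5]
tool_rot: [3.136, -0.006, 1.218]
force: [0.3, -0.7, -0.6]
width: 85.0
```

```bash
python3 - <<'E'
from h import *
go(530,-19,270,1.2)
p,im,d=snap('wrist','w3.png'); np.savez('pics/w3.npz',p=p,im=im,d=d)
go(530,-19,270,1.2)
E
```

```text
slide [ 0.7  0.3 -1.5] turn 0.018 | pos [529.5 -19.6 268.5] rpy [ 3.136 -0.006  1.218] q [ 0.27  0.43 -0.41  1.8   0.21  0.94 -0.58] F [ 0.3 -0.7 -0.6] w 85.0 t 8.15
slide [ 1.3 -0.2 -1.4] turn 0.017 | pos [529.7 -20.3 268.6] rpy [ 3.136 -0.006  1.217] q [ 0.27  0.43 -0.41  1.8   0.21  0.94 -0.58] F [ 0.5  0.1 -0. ] w 85.5 t 8.2
```

View pics/w3.png

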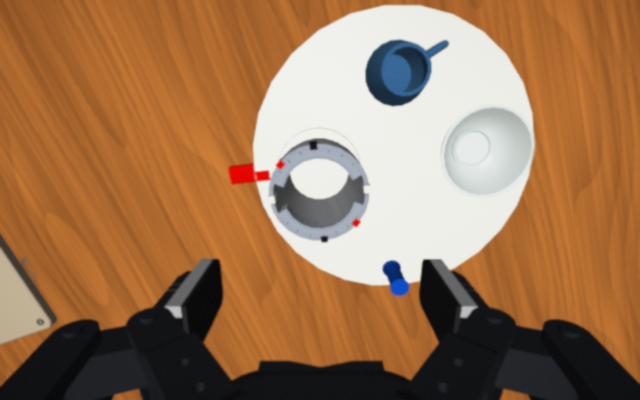

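Full view: the dash (262,176) lines up with the pointer (242,174); the mouth is at (320,191) with notches at (273,200) and (366,187). Jug and bowl are upright.

```bash
python3 - <<'E'
from h import *
from scipy.optimize import least_squares
p,im,d=load('w3'); hsv=cv2.cvtColor(im,cv2.COLOR_BGR2HSV)
x0,y0,x1,y1=255,125,385,255
cv2.imwrite('pics/w3z.png',cv2.resize(im[y0:y1,x0:x1],None,fx=4.6,fy=4.6,interpolation=cv2.INTER_CUBIC))
# disc
m=((hsv[...,1]<40)&(hsv[...,2]>150)).astype(np.uint8)
c=max(cv2.findContours(m,0,1)[0],key=cv2.contourArea); h=cv2.convexHull(c).reshape(-1,2); P=plane(p,h,32)[:,:2]
f=least_squares(lambda a:np.linalg.norm(P-a[:2],axis=1)-a[2],[610,-34,160],loss='soft_l1'); print('disc',f.x,len(P)); C=f.x[:2]
m=((hsv[...,0]<6)|(hsv[...,0]>174))&(hsv[...,1]>150)&(hsv[...,2]>100); k,l,st,ce=cv2.connectedComponentsWithStats(m.astype(np.uint8))
for i in range(1,k):
    if st[i,4]>5:
        for z in (142,32,20):
            v=plane(p,ce[i],z)[0]; print(st[i],ce[i].round(1),z,v.round(1),np.degrees(np.arctan2(v[1]-C[1],v[0]-C[0])).round(1))
m=(hsv[...,2]<40); m[:y0]=0;m[y1:]=0;m[:,:x0]=0;m[:,x1:]=0
k,l,st,ce=cv2.connectedComponentsWithStats(m.astype(np.uint8))
for i in range(1,k):
    if st[i,4]>5: print('blk',st[i],ce[i].round(1),plane(p,ce[i],142)[0].round(1))
print('shaker exp',C+85*np.array([np.cos(np.radians(167.3)),np.sin(np.radians(167.3))]))
E
```

```text
disc [611.18022506 -40.82297235 158.35997259] 71
[277 161   7   8  38] [280.  164.3] 142 [507.9  13.  142. ] 152.5
[277 161   7   8  38] [280.  164.3] 32 [489.2  -0.7  32. ] 161.8
[277 161   7   8  38] [280.  164.3] 20 [487.2  -2.2  20. ] 162.7
[229 164  41  20 549] [246.3 174. ] 142 [479.2  15.2 142. ] 157.0
[229 164  41  20 549] [246.3 174. ] 32 [448.8   2.3  32. ] 165.1
[229 164  41  20 549] [246.3 174. ] 20 [445.5   0.9  20. ] 165.9
[353 220   7   6  28] [355.7 222.4] 142 [549.4 -55.4 142. ] -166.7
[353 220   7   6  28] [355.7 222.4] 32 [547.7 -97.   32. ] -138.5
[353 220   7   6  28] [355.7 222.4] 20 [ 547.5 -101.6   20. ] -136.3
blk [310 142   6   6  30] [313.  144.4] [538.5  18.8 142. ]
blk [323 238   3   3   9] [324. 239.] [519.  -60.3 142. ]
shaker exp [528.25978883 -22.13604498]
```

View pics/w3z.png

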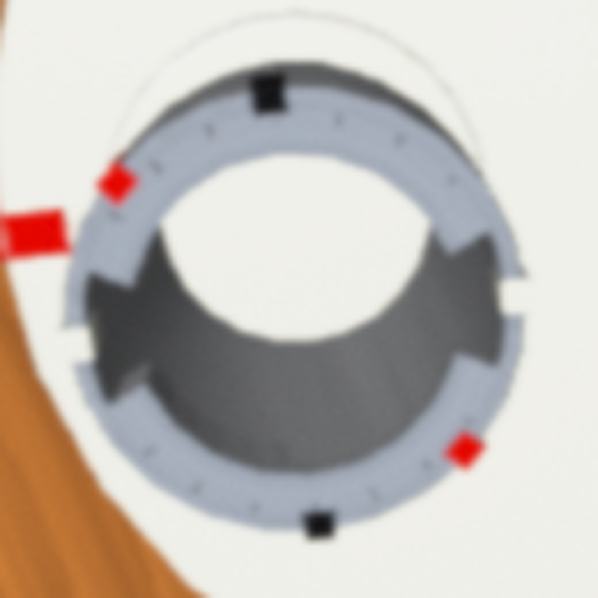

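```bash
python3 - <<'E'
from h import *
p,im,d=load('side0')
for n,u in [('or',(274.5,295)),('pink',(288.6,353)),('lid',(305.2,316.4))]: print(n,plane(p,[u],17)[0].round())
go(374,308,230,-2.633)
go(374,308,230,-2.633+6.2832)
E
```

```text
or [491. 290.  17.]
pink [362. 423.  17.]
lid [373. 307.  17.]
slide [ 253.7 -260.2   38.6] turn -2.434 | pos [529.7 -20.3 268.6] rpy [ 3.136 -0.006  1.217] q [ 0.27  0.43 -0.41  1.8   0.21  0.94 -0.58] F [ 0.5  0.1 -0. ] w 85.5 t 8.2
slide [ 253.7 -260.2   38.6] turn -2.434 | pos [529.7 -20.3 268.6] rpy [ 3.136 -0.006  1.217] q [ 0.27  0.43 -0.41  1.8   0.21  0.94 -0.58] F [ 0.5  0.1 -0. ] w 85.5 t 8.2
```

Emit:
play_rows(
  slide=[
    [25,-25,0],
    [55,-56,0],
    [85,-86,0],
    [110,-112,0],
    [130,-133,0],
  ],
  turn=[-0.18,-0.36,-0.54,-0.72,-0.9],
  fingers=[1,1,1,1,1],
)

```text
clock: 8.82
eef_pos: [450.0, 147.6, 268.2]
tool_rot: [3.134, 0.001, 2.12]
force: [-0.7, 0.2, 0.0]
width: 85.4
```

```bash
python3 -c "
from h import *
go(374,308,230,-2.633)"
```

```text
slide [176.6  18.7  38.2] turn -1.53 | pos [450.  147.6 268.2] rpy [3.134e+00 1.000e-03 2.120e+00] q [ 0.13  0.39 -0.69  1.94  0.31  0.91 -0.17] F [-0.7  0.2  0. ] w 85.4 t 8.82
```

Emit:
play_rows(
  slide=[
    [35,4,5],
    [75,8,10],
    [115,12,20],
    [150,16,30],
    [176,18,38],
  ],
  turn=[-0.18,-0.36,-0.54,-0.72,-0.9],
  fingers=[1,1,1,1,1],
)

```text
clock: 9.45
eef_pos: [374.1, 307.4, 229.4]
tool_rot: [3.138, 0.006, 3.024]
force: [-0.0, 0.0, 0.4]
width: 85.2
```

```bash
python3 -c "
from h import *
go(374,308,230,-2.633)"
```

```text
slide [ 0.2  0.6 -0.6] turn -0.626 | pos [374.1 307.4 229.4] rpy [3.138 0.006 3.024] q [-0.13  0.52 -0.9   1.96  0.52  0.9   0.15] F [-0.   0.   0.4] w 85.2 t 9.45
```

Emit:
play_rows(
  slide=[
    [0,0,0],
    [0,0,0],
    [0,0,0],
    [0,0,0],
    [0,0,0],
  ],
  turn=[-0.18,-0.36,-0.54,-0.626,-0.626],
  fingers=[1,1,1,1,1],
)

```text
clock: 10.07
eef_pos: [375.1, 306.2, 228.6]
tool_rot: [3.142, 0.005, -2.637]
force: [-0.4, 0.6, 0.0]
width: 85.5
```

```bash
python3 - <<'E'
from h import *
go(374,308,230,-2.633)
p,im,d=snap('wrist','w4.png'); np.savez('pics/w4.npz',p=p,im=im,d=d)
go(374,308,230,-2.633)
E
```

```text
slide [ 0.1  2.1 -1.4] turn -0.004 | pos [375.1 306.2 228.6] rpy [ 3.142  0.005 -2.637] q [-0.04  0.59 -1.07  1.96  0.64  0.97  0.66] F [-0.4  0.6  0. ] w 85.5 t 10.07
slide [ 0.   1.9 -1.2] turn -0.004 | pos [374.9 306.4 228.8] rpy [-3.142  0.006 -2.637] q [-0.04  0.59 -1.07  1.96  0.64  0.97  0.66] F [ 0.2 -0.1 -0.2] w 85.1 t 10.12
```

View pics/w4.png

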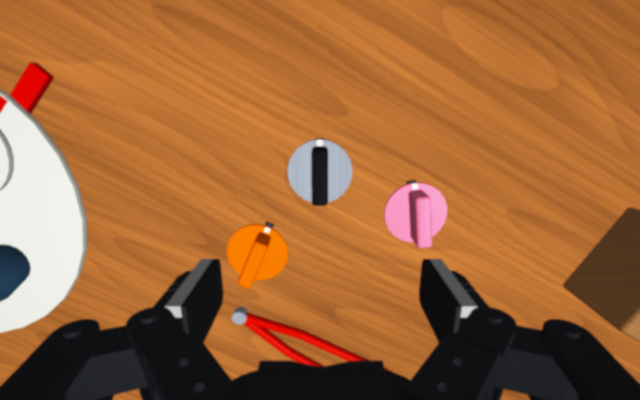

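Target confirmation: steel disc with black bar at (320,172); orange (257,252) and pink (416,214) are decoys.

```bash
cat > lid.py <<'E'
from h import *
def meas(p,im):
    hsv=cv2.cvtColor(im,cv2.COLOR_BGR2HSV)
    m=(hsv[...,2]<60).astype(np.uint8); m[250:]=0; m[:,:280]=0; m[:,360:]=0
    c=max(cv2.findContours(m,0,1)[0],key=cv2.contourArea); b=cv2.boxPoints(cv2.minAreaRect(c)); print('bar px',b.round(1).tolist())
    for z in (49,40):
        B=plane(p,b,z)[:,:2]; e=B[1]-B[0]; f=B[2]-B[1]
        L=e if np.linalg.norm(e)>np.linalg.norm(f) else f
        print(z,'bar c',B.mean(0).round(1),np.linalg.norm(e).round(1),np.linalg.norm(f).round(1),'ang',np.arctan2(L[1],L[0]).round(3))
    m=((hsv[...,1]<90)&(hsv[...,2]>100)&(hsv[...,0]>60)|(hsv[...,2]<60)).astype(np.uint8); m[250:]=0; m[:,:280]=0; m[:,360:]=0
    c=max(cv2.findContours(m,0,1)[0],key=cv2.contourArea).reshape(-1,2); h=cv2.convexHull(c).reshape(-1,2)
    P=plane(p,h,17)[:,:2]; A=np.c_[2*P,np.ones(len(P))]; s=np.linalg.lstsq(A,(P**2).sum(1),rcond=None)[0]; print('cap',s[:2].round(1),np.sqrt(s[2]+s[0]**2+s[1]**2).round(1),cv2.boundingRect(h))
if __name__=='__main__':
    p,im,d=load('w4'); meas(p,im)
    cv2.imwrite('pics/w4z.png',cv2.resize(im[120:225,270:370],None,fx=5,fy=5,interpolation=cv2.INTER_CUBIC))
E
python3 lid.py
```

```text
bar px [[313.0, 148.0], [326.0, 148.0], [326.0, 204.0], [313.0, 204.0]]
49 bar c [375.2 303.5] 12.4 55.9 ang 0.509
40 bar c [377.  304.4] 12.7 57.5 ang 0.509
cap [377.3 304.4] 34.2 (288, 140, 64, 65)
```

View pics/w4z.png

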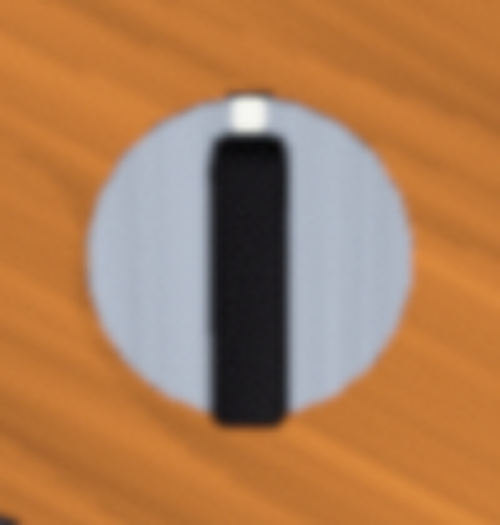

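Emit:
play_rows(
  slide=[
    [0,-3,40],
    [0,-3,80],
    [0,-3,110],
    [0,-3,125],
    [0,-3,125],
  ],
  turn=[-0.004,-0.004,-0.004,-0.004,-0.004],
  fingers=[1,1,1,1,1],
)

```text
clock: 10.75
eef_pos: [376.9, 303.8, 103.3]
tool_rot: [-3.141, 0.005, -2.634]
force: [0.4, -0.7, 0.9]
width: 85.5
```

```bash
python3 - <<'E'
from h import *
p,im,d=snap('wrist','w5.png')
go(376.5,304,21,-2.633)
E
```

```text
slide [ 1.4 -0.  83.1] turn -0.001 | pos [377.2 304.4 104.1] rpy [ 3.141  0.006 -2.634] q [-0.17  0.75 -0.87  2.08  0.89  0.74  0.45] F [-0.4  0.1  0.4] w 85.6 t 10.8
```

View pics/w5.png

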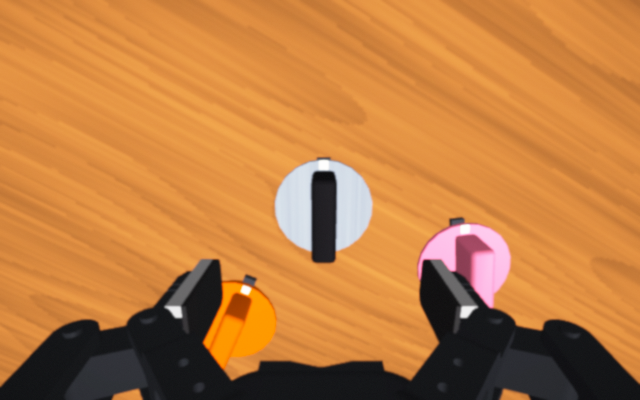

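Emit:
play_rows(
  slide=[
    [1,0,35],
    [1,0,65],
    [1,0,82],
    [1,0,82],
    [1,0,82],
  ],
  turn=[0,0,0,0,0],
  fingers=[1,1,1,1,1],
)

```text
clock: 11.42
eef_pos: [377.5, 305.0, 23.4]
tool_rot: [3.141, 0.008, -2.634]
force: [0.4, -0.1, 0.5]
width: 85.5
```

Emit:
play_rows(
  slide=[
    [0,0,0],
    [0,0,0],
    [0,0,0],
    [0,0,0],
    [0,0,0],
  ],
  turn=[0,0,0,0,0],
  fingers=[0,0,0,0,0],
)

```text
clock: 12.05
eef_pos: [377.6, 305.1, 23.6]
tool_rot: [3.141, 0.009, -2.634]
force: [-0.8, 0.3, 5.4]
width: 14.9
```

```bash
python3 - <<'E'
from h import *
p,im,d=snap('wrist','w6.png')
go(376.5,304,21,-2.633)
E
```

```text
slide [ 1.5 -0.5  2.6] turn -0.001 | pos [377.6 305.1  23.6] rpy [ 3.141  0.009 -2.634] q [-0.28  0.87 -0.71  2.11  1.11  0.59  0.27] F [0.2 0.3 5. ] w 14.7 t 12.1
```

View pics/w6.png

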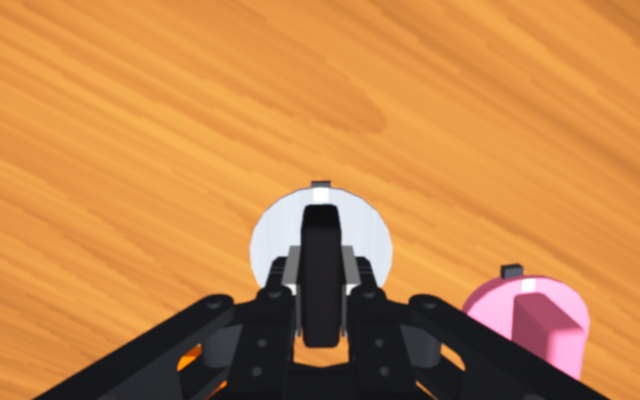

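```bash
python3 - <<'E'
from h import *
s=ctrl.read_state(); R=Ro.from_euler('xyz',s['tool_rot']).as_matrix()
p=vision.camera_params('wrist'); im=cv2.imread('pics/w6.png')
T=lambda u,z:((plane(p,[u],z)-s['eef_pos'])@R)[0].round(1)
print('cap front',T((320.5,187.5),17),'cap left/right',T((250,252),17),T((392,252),17))
print('dot',T((320.5,196),17),'bar top front/back edge',T((320.5,207),49),T((320.5,346),49), 'L/R back',T((302,346),49),T((340,346),49))
print('lug end',T((320.5,182),5),T((320.5,189),5))
hsv=cv2.cvtColor(im,cv2.COLOR_BGR2HSV); m=((hsv[...,1]<60)&(hsv[...,2]>150)).astype(np.uint8); m[255:]=0;m[:,:240]=0;m[:,400:]=0
c=max(cv2.findContours(m,0,1)[0],key=cv2.contourArea).reshape(-1,2); c=c[(c[:,1]<245)]
h=cv2.convexHull(c).reshape(-1,2); h=h[h[:,1]<244]
P=((plane(p,h,17)-s['eef_pos'])@R)[:,:2]
from scipy.optimize import least_squares
print(least_squares(lambda a:np.linalg.norm(P-a,axis=1)-35,[0,0],loss='soft_l1').x, least_squares(lambda a:np.linalg.norm(P-a[:2],axis=1)-a[2],[0,0,35],loss='soft_l1').x)
cv2.imwrite('pics/w6z.png',cv2.resize(im[170:360,230:410],None,fx=3,fy=3))
E
```

```text
cap front [35.5 -1.4  6.3] cap left/right [  3.1 -35.6   6.6] [ 3.1 33.3  6.6]
dot [31.4 -1.4  6.4] bar top front/back edge [ 36.3  -1.4 -25.7] [-25.1  -1.4 -25.2] L/R back [-25.1  -9.1 -25.2] [-25.1   6.8 -25.1]
lug end [35.2 -1.4 18.3] [31.7 -1.4 18.4]
[ 0.85591565 -1.35826296] [ 1.56500675 -1.36510781 34.45369395]
```

View pics/w6z.png

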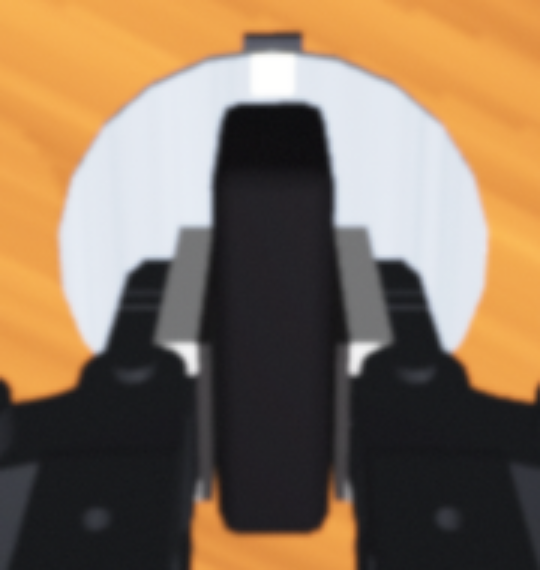

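```bash
python3 - <<'E'
from h import *
s=ctrl.read_state(); R=Ro.from_euler('xyz',s['tool_rot']).as_matrix()
p=vision.camera_params('wrist')
print('cam in tool',(p['position']-s['eef_pos'])@R, Ro.from_matrix(R.T@p['rotation']).as_euler('xyz',degrees=True))
T=lambda u,z:((plane(p,[u],z)-s['eef_pos'])@R)[0].round(1)
print('col320.6 at tool depth 6,-25',T((320.6,250),17),T((320.6,250),49), 'bar top',T((320.5,228),49),T((320.5,346),49))
p3,im,d=load('w3'); e=np.array([529.5,-19.6,268.5]); R3=Ro.from_euler('xyz',[3.136,-.006,1.218]).as_matrix()
print('cam3',(p3['position']-e)@R3, Ro.from_matrix(R3.T@p3['rotation']).as_euler('xyz',degrees=True))
print('w3 col320.6 @142',((plane(p3,[(320.6,191)],142)-e)@R3)[0], 'mouth',(np.array([[528.7,-21,142]])-e)@R3)
E
```

```text
cam in tool [  73.5673565   -1.3150096 -142.9917258] [ 1.63320411e+02 -1.96325688e-03  8.99867768e+01]
col320.6 at tool depth 6,-25 [ 4.2 -1.4  6.6] [ 19.1  -1.3 -25.5] bar top [ 28.1  -1.4 -25.6] [-25.1  -1.4 -25.2]
cam3 [  71.47226839    0.54636694 -142.98764891] [1.63387060e+02 1.31165871e-02 8.99827121e+01]
w3 col320.6 @142 [9.83128205e-02 5.43119258e-01 1.26507883e+02] mouth [[ -2.34915969  -0.97439231 126.48471057]]
```

Emit:
play_rows(
  slide=[
    [0,0,-20],
    [0,0,-60],
    [0,0,-115],
    [0,0,-175],
    [0,0,-235],
  ],
  turn=[0,0,0,0,0],
  fingers=[0,0,0,0,0],
)

```text
clock: 12.72
eef_pos: [375.4, 303.4, 260.0]
tool_rot: [3.141, 0.008, -2.634]
force: [1.5, 0.6, -1.1]
width: 15.1
```

```bash
python3 - <<'E'
from h import *
go(606,-39,275,2.90)
p,im,d=snap('side','s6.png')
p,im,d=snap('wrist','w7.png')
go(606,-39,275,2.90)
E
```

```text
slide [ -35.  -411.3  -14.9] turn 0.749 | pos [375.4 303.4 260. ] rpy [ 3.141  0.008 -2.634] q [-0.    0.54 -1.1   1.92  0.57  1.02  0.72] F [ 1.5  0.6 -1.1] w 15.1 t 12.72
slide [ -31.9 -413.6  -11.9] turn 0.749 | pos [377.3 307.1 263.8] rpy [ 3.138  0.019 -2.634] q [-0.    0.54 -1.1   1.92  0.57  1.02  0.72] F [ 0.6  0.3 -1.5] w 15.0 t 12.82
```

View pics/w7.png

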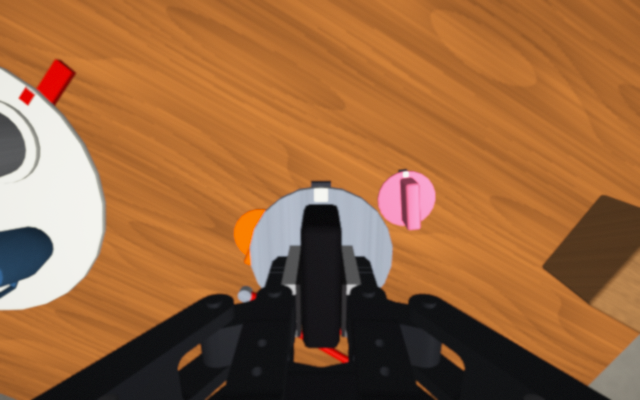

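The lid is held (bar (320,275)), lifted clear.

Emit:
play_rows(
  slide=[
    [-3,-35,-10],
    [-6,-80,-12],
    [-9,-125,-12],
    [-12,-170,-12],
    [-15,-210,-12],
  ],
  turn=[0.1,0.2,0.3,0.4,0.5],
  fingers=[0,0,0,0,0],
)

```text
clock: 13.45
eef_pos: [492.5, 128.5, 274.2]
tool_rot: [3.131, 0.013, -3.139]
force: [0.8, -0.0, -1.0]
width: 14.7
```

```bash
python3 -c "
from h import *
go(606,-39,275,2.90)"
```

```text
slide [-113.  -167.8   -1.1] turn 0.245 | pos [492.5 128.5 274.2] rpy [ 3.131  0.013 -3.139] q [ 0.35  0.52 -0.99  1.85  0.5   1.03  0.74] F [ 0.8 -0.  -1. ] w 14.7 t 13.45
```

Emit:
play_rows(
  slide=[
    [-28,-42,0],
    [-60,-90,0],
    [-90,-135,0],
    [-113,-168,-1],
    [-113,-168,-1],
  ],
  turn=[0.07,0.14,0.2,0.245,0.245],
  fingers=[0,0,0,0,0],
)

```text
clock: 14.08
eef_pos: [606.6, -43.8, 272.5]
tool_rot: [3.13, 0.008, 2.893]
force: [-0.7, -0.2, -1.9]
width: 14.6
```

Emit:
play_rows(
  slide=[
    [0,0,0],
    [0,0,0],
  ],
  turn=[0,0],
  fingers=[0,0],
)

```text
clock: 14.32
eef_pos: [605.8, -43.1, 271.9]
tool_rot: [3.131, 0.006, 2.894]
force: [-0.8, -0.6, -1.1]
width: 14.8
```

```bash
python3 - <<'E'
from h import *
s=ctrl.read_state(); go(606,-39,275,2.90)
p,im,d=snap('wrist','w8.png'); np.savez('pics/w8.npz',p=p,im=im,d=d,e=s['eef_pos'],r=s['tool_rot'])
go(606,-39,275,2.90)
E
```

```text
slide [ 0.8  4.1 -3.1] turn -0.006 | pos [605.8 -43.1 271.9] rpy [3.131 0.006 2.894] q [ 0.54  0.65 -0.87  1.58  0.52  1.15  0.88] F [-0.8 -0.6 -1.1] w 14.8 t 14.32
slide [ 0.9  3.8 -2.7] turn -0.006 | pos [606.  -42.8 272.2] rpy [3.13  0.007 2.894] q [ 0.54  0.65 -0.87  1.58  0.52  1.15  0.88] F [-0.3  0.  -0.5] w 14.7 t 14.38
```

View pics/w8.png

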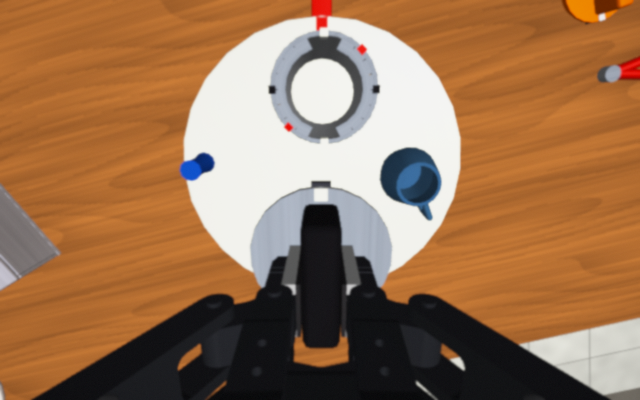

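```bash
cat > mm.py <<'E'
from h import *
from scipy.optimize import least_squares
import sys
def run(tag,caprows=(186,245)):
    z=np.load('pics/%s.npz'%tag,allow_pickle=True); p=z['p'].item(); im=z['im']; e=z['e']; R=Ro.from_euler('xyz',z['r']).as_matrix()
    T=lambda u,zz:((plane(p,u,zz)-e)@R)
    hsv=cv2.cvtColor(im,cv2.COLOR_BGR2HSV)
    # lid cap
    print('cam',((p['position']-e)@R).round(2))
    m=((hsv[...,1]>12)&(hsv[...,1]<70)&(hsv[...,2]>120)&(hsv[...,0]>90)&(hsv[...,0]<130)).astype(np.uint8); m[:175]=0; m[250:]=0; m[:,:235]=0; m[:,:][:,405:]=0
    c=max(cv2.findContours(m,0,1)[0],key=cv2.contourArea); h=cv2.convexHull(c).reshape(-1,2); h=h[(h[:,1]<243)&((abs(h[:,0]-320)>14))]
    P=T(h,e[2]-6.6)[:,:2]; f=least_squares(lambda a:np.linalg.norm(P-a,axis=1)-35,[0,0],loss='soft_l1'); print('cap r35',f.x.round(2),'rms',np.sqrt((f.fun**2).mean()).round(2)); L=f.x
    print('  free',least_squares(lambda a:np.linalg.norm(P-a[:2],axis=1)-a[2],[0,0,35],loss='soft_l1').x.round(2))
    # marks
    red=((hsv[...,0]<6)|(hsv[...,0]>174))&(hsv[...,1]>120)&(hsv[...,2]>100); blk=hsv[...,2]<50
    out={}
    for nm,mk in [('red',red),('blk',blk)]:
        k,l,st,ce=cv2.connectedComponentsWithStats(mk.astype(np.uint8))
        Q=[(st[i,4],T(ce[i],142)[0],ce[i]) for i in range(1,k) if 5<st[i,4]<80 and ce[i][1]<180 and abs(ce[i][0]-320)<75]
        for q in Q: print(nm,q[0],q[2].round(1),q[1].round(1))
        if len(Q)==2:
            a,b=Q[0][1],Q[1][1]; print('  mid',((a+b)/2).round(2),'ang',np.degrees(np.arctan2(*(b-a)[1::-1])).round(2),'R',(np.linalg.norm((a-b)[:2])/2).round(1)); out[nm]=(a+b)/2
    return L,out,e,R
if __name__=='__main__':
    L,o,e,R=run(sys.argv[1])
    for k,v in o.items(): print(k,'minus lid',(v[:2]-L).round(2))
E
python3 mm.py w8; python3 -c "
import cv2; im=cv2.imread('pics/w8.png'); cv2.imwrite('pics/w8z.png',cv2.resize(im[10:160,250:400],None,fx=4,fy=4,interpolation=2))"
```

```text
cam [  72.49   -1.44 -142.98]
cap r35 [-0.62 -1.4 ] rms 0.27
  free [ 0.57 -1.43 34.06]
red 52 [361.5  49. ] [109.5  29.1 129.5]
red 47 [288.3 126.7] [ 52.7 -26.9 129.2]
  mid [ 81.08   1.07 129.36] ang -135.39 R 39.9
blk 23 [271.6  89.4] [ 80.8 -39.  128.9]
blk 19 [375.6  89.1] [ 81.1  40.9 129.8]
  mid [ 80.94   0.99 129.36] ang 89.81 R 39.9
red minus lid [81.7   2.48]
blk minus lid [81.56  2.39]
```

View pics/w8z.png

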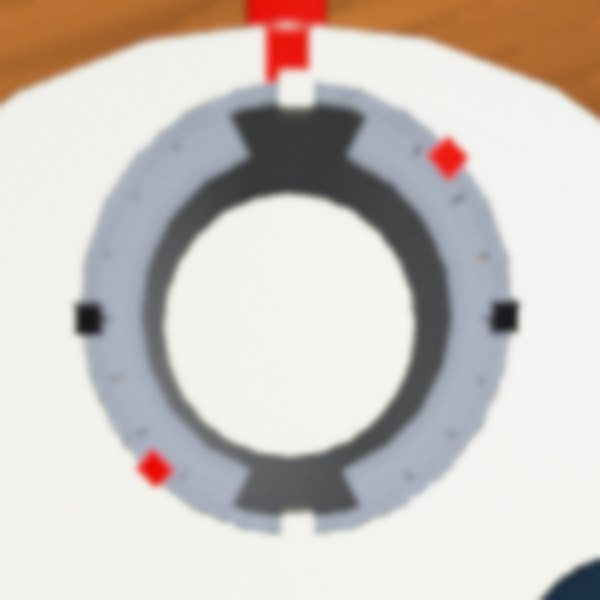

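Emit:
play_rows(
  slide=[
    [25,1,0],
    [55,2,0],
    [81,2.4,0],
    [81,2.4,0],
    [81,2.4,40],
  ],
  turn=[-0.005,-0.005,-0.005,-0.005,-0.005],
  fingers=[0,0,0,0,0],
)

```text
clock: 15.0
eef_pos: [531.4, -19.7, 234.0]
tool_rot: [3.129, 0.015, 2.9]
force: [0.2, -0.7, -2.2]
width: 14.8
```

```bash
python3 - <<'E'
from h import *
go(527,-21,180,2.889)
s=np.load('pics/w8.npz',allow_pickle=True)
E
```

```text
slide [ 4.7 -3.  53.9] turn 0.011 | pos [531.4 -19.7 234. ] rpy [3.129 0.015 2.9  ] q [ 0.57  0.58 -0.88  1.84  0.54  0.96  0.78] F [ 0.2 -0.7 -2.2] w 14.8 t 15.0
```

```bash
cat > tgt.py <<'E'
from h import *
import sys
def mouth():
    z=np.load('pics/w8.npz',allow_pickle=True); R=Ro.from_euler('xyz',z['r']).as_matrix(); return z['e']+R@np.array([81.0,2.4,129.3])
if __name__=='__main__':
    M=mouth(); print('mouth',M.round(1)); s=ctrl.read_state(); R=Ro.from_euler('xyz',s['tool_rot']).as_matrix(); v=R.T@(M-s['eef_pos']); print('mouth in tool',v.round(2),'yaw err turn', round(s['tool_rot'][2]-(2.894+.005),4)); go(*M,2.899)
E
python3 tgt.py
```

```text
mouth [529.  -19.8 142.1]
mouth in tool [ 3.66 -1.85 91.85] yaw err turn 0.0006
slide [ 3.7 -1.9 91.8] turn 0.001 | pos [531.4 -19.7 234. ] rpy [3.129 0.015 2.9  ] q [ 0.57  0.58 -0.88  1.84  0.54  0.96  0.78] F [ 0.2 -0.7 -2.2] w 14.8 t 15.0
```

Emit:
play_rows(
  slide=[
    [3.7,-1.9,15],
    [3.7,-1.9,35],
    [3.7,-1.9,50],
    [3.7,-1.9,54],
    [3.7,-1.9,54],
  ],
  turn=[0,0,0,0,0],
  fingers=[0,0,0,0,0],
)

```text
clock: 15.62
eef_pos: [528.6, -19.9, 180.1]
tool_rot: [3.129, 0.015, 2.9]
force: [0.6, -0.4, -1.3]
width: 15.1
```

```bash
python3 - <<'E'
from h import *
p,im,d=snap('wrist','w9.png')
p,im,d=snap('side'); cv2.imwrite('pics/s9.png',cv2.resize(im[140:270,230:390],None,fx=5,fy=4.5))
E
python3 tgt.py
```

```text
mouth [529.  -19.8 142.1]
mouth in tool [ 0.51 -0.29 38.43] yaw err turn 0.0007
slide [ 0.5 -0.3 38.4] turn 0.001 | pos [528.8 -20.  180.5] rpy [3.129 0.016 2.9  ] q [ 0.52  0.64 -0.82  1.91  0.62  0.84  0.71] F [ 0.4 -0.  -0.6] w 15.0 t 15.72
```

View pics/w9.png

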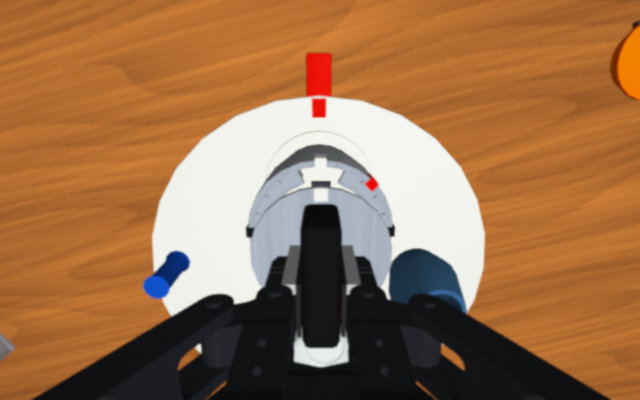

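View pics/s9.png

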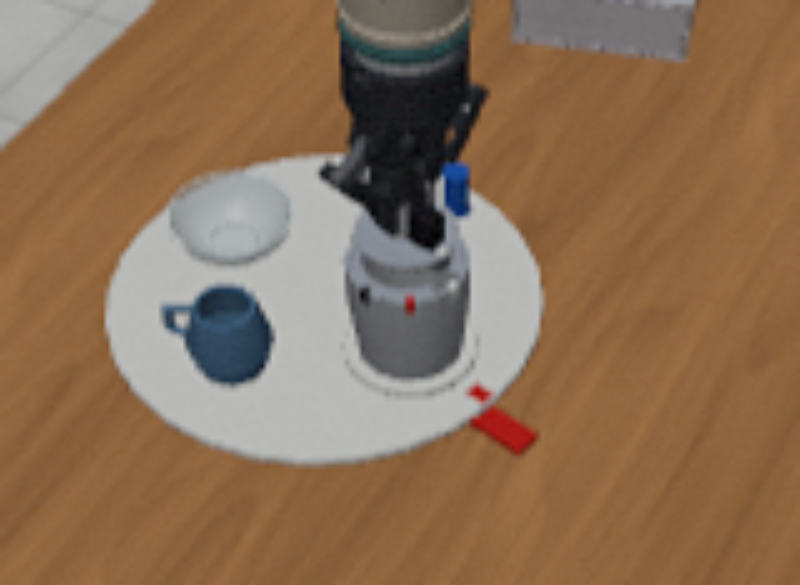

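Emit:
play_rows(
  slide=[
    [0.4,-0.2,5],
    [0.4,-0.2,10],
    [0.4,-0.2,14],
    [0.4,-0.2,17],
    [0.4,-0.2,20],
  ],
  turn=[0,0,0,0,0],
  fingers=[0,0,0,0,0],
)

```text
clock: 16.35
eef_pos: [528.8, -19.9, 160.3]
tool_rot: [3.129, 0.016, 2.9]
force: [0.0, 0.0, -2.3]
width: 14.7
```

```bash
python3 tgt.py
```

```text
mouth [529.  -19.8 142.1]
mouth in tool [ 0.11 -0.14 18.19] yaw err turn 0.0008
slide [ 0.1 -0.1 18.2] turn 0.001 | pos [528.8 -19.9 160.3] rpy [3.129 0.016 2.9  ] q [ 0.51  0.66 -0.8   1.93  0.65  0.8   0.68] F [ 0.   0.  -2.3] w 14.7 t 16.35
```

Inside the notches with no contact force. Go on down.

Emit:
play_rows(
  slide=[
    [0.1,-0.1,2.5],
    [0.1,-0.1,5],
    [0.1,-0.1,7.5],
    [0.1,-0.1,8.5],
    [0.1,-0.1,8.5],
  ],
  turn=[0,0,0,0,0],
  fingers=[0,0,0,0,0],
)

```text
clock: 16.98
eef_pos: [528.9, -19.8, 152.9]
tool_rot: [3.13, 0.017, 2.9]
force: [-3.1, 0.3, 9.4]
width: 14.8
```

```bash
python3 tgt.py;  python3 - <<'E'
from h import *
p,im,d=snap('wrist','w10.png')
p,im,d=snap('side'); cv2.imwrite('pics/s10.png',cv2.resize(im[140:270,230:390],None,fx=5,fy=4.5))
E
```

```text
mouth [529.  -19.8 142.1]
mouth in tool [ 0.13 -0.12 10.79] yaw err turn 0.0008
slide [ 0.1 -0.1 10.8] turn 0.001 | pos [528.9 -19.8 152.9] rpy [3.13  0.017 2.9  ] q [ 0.5   0.67 -0.79  1.94  0.66  0.79  0.67] F [-3.1  0.3  9.4] w 14.8 t 16.98
```

View pics/w10.png

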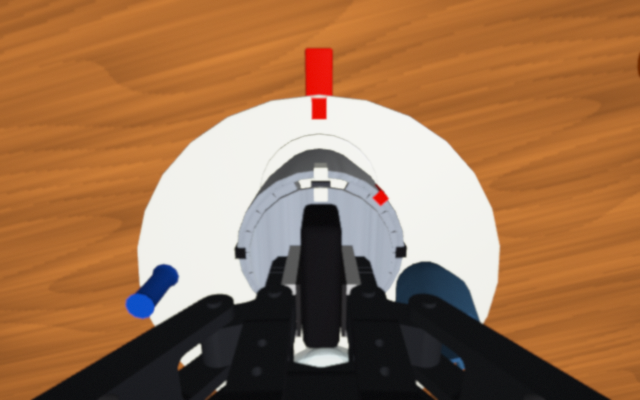

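Cap on the rim (z 152.9 vs 152.6 predicted, 9 N). Turn clockwise.

Emit:
play_rows(
  slide=[
    [0,0,0.4],
    [0,0,0.4],
    [0,0,0.4],
    [0,0,0.4],
    [0,0,0.4],
  ],
  turn=[0.04,0.1,0.16,0.22,0.28],
  fingers=[0,0,0,0,0],
)

```text
clock: 17.7
eef_pos: [530.2, -20.7, 153.2]
tool_rot: [3.125, 0.016, 2.617]
force: [1.1, -2.6, 3.4]
width: 15.0
```

```bash
python3 tgt.py;  python3 - <<'E'
from h import *
print(ctrl.read_state()['torque'])
p,im,d=snap('wrist','w11.png')
E
```

```text
mouth [529.  -19.8 142.1]
mouth in tool [ 1.68 -0.06 11.05] yaw err turn -0.2819
slide [ 1.7 -0.1 11.1] turn -0.282 | pos [530.2 -20.7 153.2] rpy [3.125 0.016 2.617] q [ 0.45  0.65 -0.71  1.94  0.61  0.76  0.44] F [ 1.1 -2.6  3.4] w 15.0 t 17.7
[-0.58351722 -0.18332417  0.03316315]
```

View pics/w11.png

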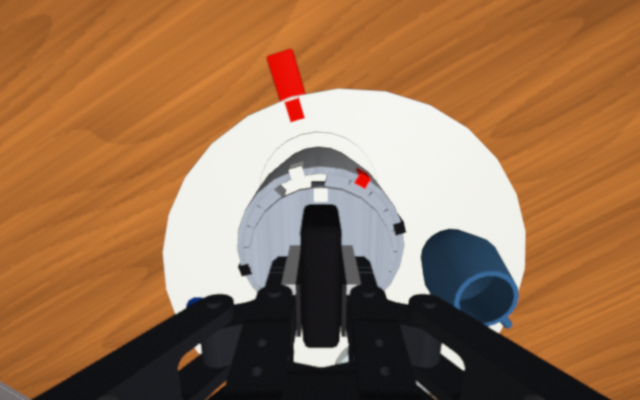

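Emit:
play_rows(
  slide=[
    [1,0,0.4],
    [1,0,0.4],
    [1.2,0,0.4],
    [1.2,0,0.4],
    [1.2,0,0.4],
  ],
  turn=[0.06,0.12,0.18,0.24,0.28],
  fingers=[0,0,0,0,0],
)

```text
clock: 18.38
eef_pos: [530.1, -20.5, 153.2]
tool_rot: [3.12, 0.012, 2.334]
force: [2.1, -2.5, 3.9]
width: 15.3
```

```bash
python3 tgt.py;  python3 - <<'E'
from h import *
print(ctrl.read_state()['torque'])
p,im,d=snap('wrist','w12.png')
E
```

```text
mouth [529.  -19.8 142.1]
mouth in tool [ 1.35 -0.54 11.13] yaw err turn -0.5649
slide [ 1.4 -0.5 11.1] turn -0.565 | pos [530.1 -20.5 153.2] rpy [3.12  0.012 2.334] q [ 0.41  0.63 -0.63  1.94  0.55  0.72  0.22] F [ 2.1 -2.5  3.9] w 15.3 t 18.38
[-0.67877367 -0.23050751  0.08963628]
```

View pics/w12.png

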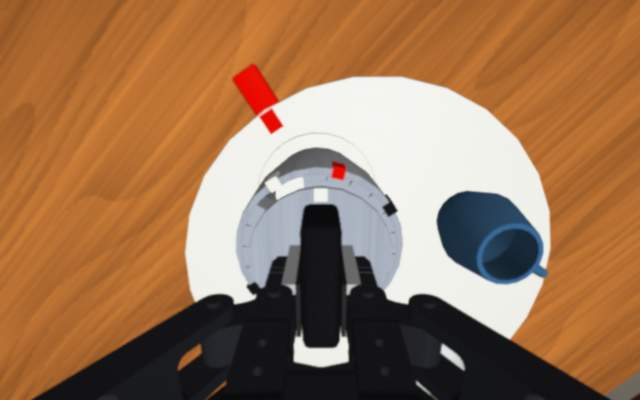

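Emit:
play_rows(
  slide=[
    [0.6,-0.2,0.4],
    [0.6,-0.2,0.4],
    [0.6,-0.2,0.5],
    [0.6,-0.2,0.5],
    [0.6,-0.2,0.5],
  ],
  turn=[0.06,0.12,0.17,0.22,0.22],
  fingers=[0,0,0,0,0],
)

```text
clock: 19.05
eef_pos: [530.2, -20.4, 153.3]
tool_rot: [3.117, 0.009, 2.113]
force: [2.1, -3.3, 6.5]
width: 14.9
```

```bash
python3 tgt.py;  python3 - <<'E'
from h import *
s=ctrl.read_state(); print(s['torque'])
p,im,d=snap('wrist','w13.png'); np.savez('pics/w13.npz',p=p,im=im,d=d,e=s['eef_pos'],r=s['tool_rot'])
cv2.imwrite('pics/w13z.png',cv2.resize(im[60:310,200:440],None,fx=3,fy=2.4))
p,im,d=snap('side'); cv2.imwrite('pics/s13.png',cv2.resize(im[140:270,230:390],None,fx=5,fy=4.5))
E
```

```text
mouth [529.  -19.8 142.1]
mouth in tool [ 1.23 -1.   11.18] yaw err turn -0.7859
slide [ 1.2 -1.  11.2] turn -0.786 | pos [530.2 -20.4 153.3] rpy [3.117 0.009 2.113] q [ 0.37  0.61 -0.57  1.94  0.5   0.7   0.04] F [ 2.1 -3.3  6.5] w 14.9 t 19.05
[-0.67652464 -0.09898672  0.02737415]
```

View pics/w13z.png

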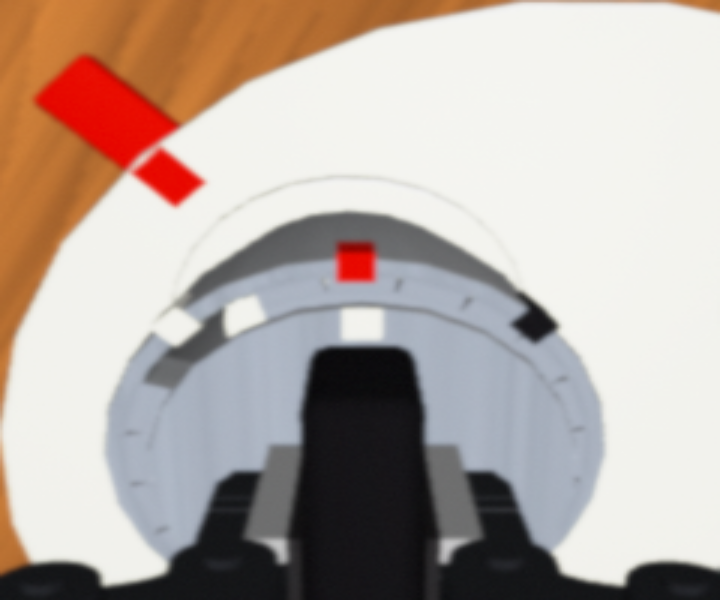

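View pics/s13.png

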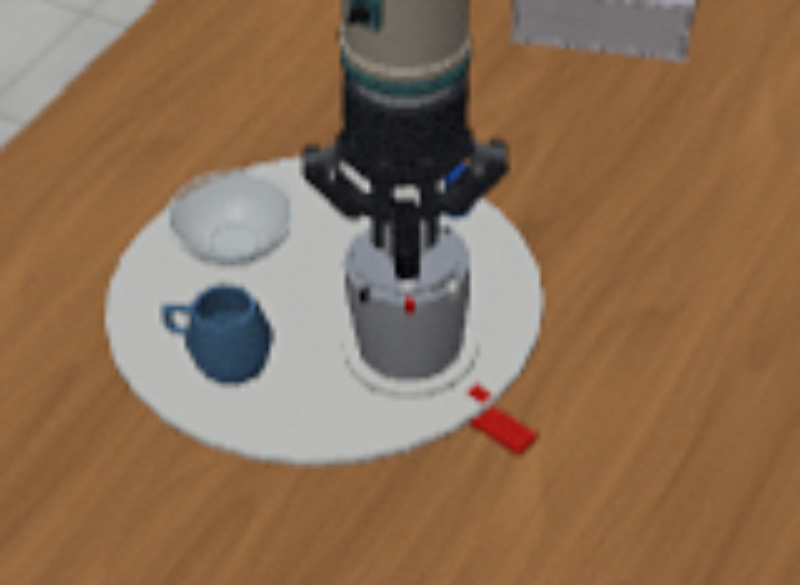

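Emit:
play_rows(
  slide=[
    [0,0,0.7],
    [0,0,0.7],
    [0,0,0.7],
    [0,0,0.7],
    [0,0,0.7],
  ],
  turn=[0,0,0,0,0],
  fingers=[0,0,0,0,0],
)

```text
clock: 19.77
eef_pos: [530.2, -20.4, 153.2]
tool_rot: [3.117, 0.009, 2.114]
force: [-0.3, -1.7, 8.8]
width: 15.0
```

```bash
python3 tgt.py; python3 ang.py;  python3 - <<'E'
from h import *
s=ctrl.read_state(); print(s['torque'],s['force'],abs(s['qd']).max())
p,im,d=snap('wrist','w14.png'); R=Ro.from_euler('xyz',s['tool_rot']).as_matrix(); e=s['eef_pos']
hsv=cv2.cvtColor(im,cv2.COLOR_BGR2HSV)
T=lambda u,z:((plane(p,u,z)-e)@R)[0]
for nm,mk in [('red',((hsv[...,0]<6)|(hsv[...,0]>174))&(hsv[...,1]>120)&(hsv[...,2]>150)),('blk',hsv[...,2]<40)]:
    k,l,st,ce=cv2.connectedComponentsWithStats(mk.astype(np.uint8))
    for i in range(1,k):
        if 20<st[i,4]<900 and ce[i][1]<240: print(nm,st[i],ce[i].round(1),T(ce[i],142).round(1),T(ce[i],32).round(1))
cv2.imwrite('pics/w14z.png',cv2.resize(im[60:310,200:440],None,fx=3,fy=2.4))
p,im,d=snap('scene'); cv2.imwrite('pics/c14.png',cv2.resize(im[180:270,240:360],None,fx=6,fy=6,interpolation=2))
E
```

```text
mouth [529.  -19.8 142.1]
mouth in tool [ 1.27 -1.01 11.1 ] yaw err turn -0.7849
slide [ 1.3 -1.  11.1] turn -0.785 | pos [530.2 -20.4 153.2] rpy [3.117 0.009 2.114] q [ 0.37  0.61 -0.57  1.94  0.5   0.7   0.04] F [-0.3 -1.7  8.8] w 15.0 t 19.77
[324 226   4   3   8] [325.2 227. ]
32 [465.1  -3.8  32. ] 167.1
20 [469.  -11.7  20. ] 169.8
10 [472.3 -18.3  10. ] 172.3
[324 230  13  11  67] [330.3 235. ]
32 [434.7  18.3  32. ] 162.5
20 [438.3  10.6  20. ] 164.5
10 [441.2   4.3  10. ] 166.2
[  0.70941496   0.70479107 329.72       234.12      ]
[-0.56144678  0.33415072  0.01056269] [ 0.23276328 -1.6209117   8.71417286] 0.002349495353334012
red [244 122  24  24 298] [255.5 133.2] [ 57.7 -29.7   9.9] [ 47.8 -50.5 119.6]
red [312 164  14  13 167] [318.1 170. ] [40.8 -1.9 10.8] [ 18.8  -2.6 121. ]
blk [373 186  11  15  88] [378.  194.4] [28.9 26.6 11.6] [ -1.7  46.3 122.4]
```

View pics/c14.png

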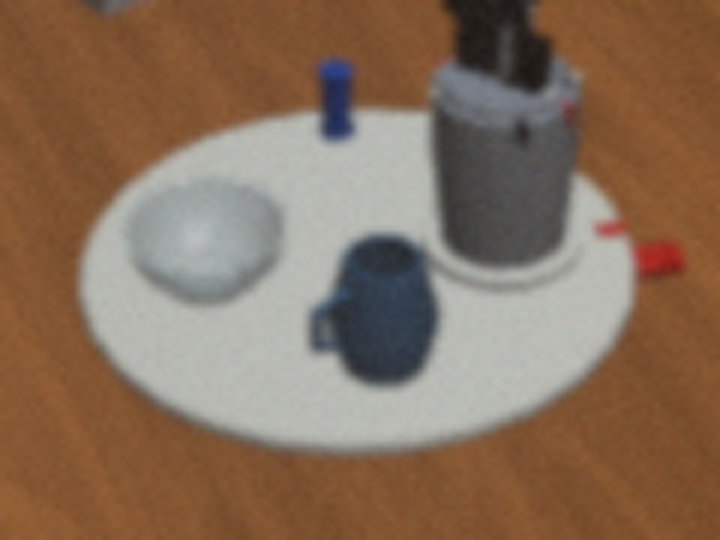

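View pics/w14z.png

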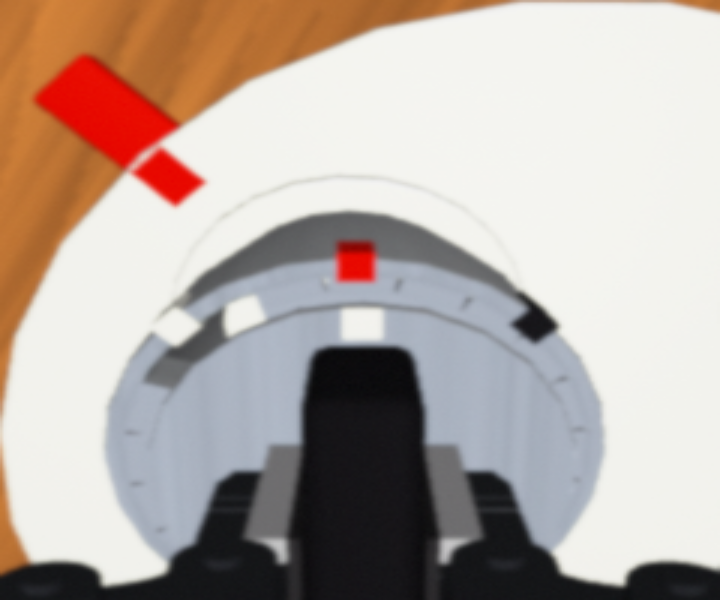

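Emit:
play_rows(
  slide=[
    [0,0,0.8],
    [0,0,1.2],
    [0,0,1.2],
    [0,0,1.2],
    [0,0,1.2],
  ],
  turn=[0,0,0,0,0],
  fingers=[0,0,0,0,0],
)

```text
clock: 20.55
eef_pos: [530.3, -20.4, 153.1]
tool_rot: [3.117, 0.01, 2.115]
force: [-2.3, -1.6, 12.5]
width: 14.7
```

```bash
python3 ang.py | head -2; python3 - <<'E'
from h import *
s=ctrl.read_state(); print(s['eef_pos'],s['tool_rot'],s['torque'],s['force'],abs(s['qd']).max(),s['width'],s['clock'])
p,im,d=snap('side'); cv2.imwrite('pics/s15.png',cv2.resize(im[180:260,260:380],None,fx=6,fy=6,interpolation=2))
E
```

```text
[324 226   4   3   8] [325.2 227. ]
32 [465.1  -3.8  32. ] 167.1
[530.2933075  -20.39962281 153.10676966] [3.11741579 0.01029622 2.11457965] [-0.57543006  0.66438444 -0.00752206] [-1.50564817 -1.87754817 12.18137101] 0.0012895027245822398 14.990619928651471 20.6
```

View pics/s15.png

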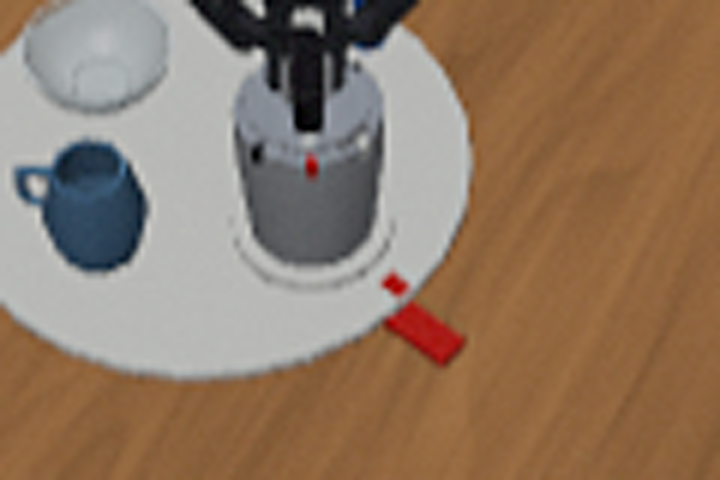

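The lid is seated flush and the white dot is in line with the red mark. The dash is still at the pointer and the arm is still, so I'm handing it in.

```bash
python3 -c "
from h import *
print(ctrl.finish_job())"
```

```text
the job is handed in; nothing more can be done
None
```

The job is done and handed in at about 20.6 s of the 72 s allowed; no verdict was reported.

**What I did**
- **Lazy susan:** I turned it anticlockwise by the knob and let go near the detent. It then moved on about 2° by itself into the detent.
- **Lid:** I took the steel lid with the black bar, not the orange or pink ones. I lowered it through the notches at the white marks until the cap touched the rim, then turned it clockwise 45° to the red marks.

**Last checks**
- **Lid angle:** it turned 0.784 rad from the white marks, against 0.785 wanted. Its white dot lines up with the red mark, well short of the catches at 60°.
- **Seating:** the tool stands at z 153.1, where I expected about 152.6. A harder push, 12 N in place of 9 N, lowered it by only 0.1 mm. The lid is gripped, pushed down and still.
- **Lazy susan:** the red dash is at the same angle (167.1°) as after the click and lies at the pointer. The jug and the bowl are upright.

**What did not agree**
- The tool sits about 1.4 mm sideways from my measured mouth centre, within the 2 mm clearance, with about 2.5 N of side force.
- The hand leans about 1.4°.
- The wrist camera's positions were about 1.5 mm off from the arm's; I corrected for that before inserting the lid.
- The side view puts the pointer at 164 to 166°, about 1 to 3° from the dash. The wrist views show them in line.

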